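Press an end plug into a painted rack leg with the bench clamp

TASK

One of the two blue rack legs still has its black end plug sticking out: its paint is fresh, so without dropping it lay that leg flat on the jig board between the clamp's jaws, in line with them, with its plug facing the moving jaw. Squeeze and let go the clamp's green trigger as often as it takes to press the plug fully home, then push the orange release tab back and draw the moving jaw about 2 cm or more clear of the plug. Leave the leg lying there with its plug flush, and do not shift the finished leg, the tin, the cup, the tape, the tray or the sanding block.

Things in the scene. Friction and masses are not known exactly. Their poses are not given: they have to be found in the camera images.
- leg: the leg to finish: blue square steel tube 30 x 30 mm, 150 mm long, lying flat, about 200 g. Origin at the tube's centre (half-way up, 15 mm above its underside); its y axis runs along the tube. A black plastic plug with a 30 x 30 x 5 mm head stands out of the end at -y; the +y end is open. The plug cannot come out
- plug (a joint): how far the plug's head stands off the tube's end, in m: 0.008 to 0.011 at first, 0 = fully home; it moves against about 5 N of friction and stays where it is
- plug_face (a point): middle of the outer face of the plug's head (that face lies 75 mm + 5 mm + plug value from the leg's centre)
- jig: plywood board 250 x 420 x 15 mm fixed to the bench, a bar clamp lying on its side on it. Origin at bench level under the clamp's bar. The bar (16 mm wide, top 43 mm above the bench) runs along the jig's y axis; the jaws reach to its +x side, their axis at x = 58 mm; handle and trigger lie to -x. A leg flat between the jaws has its centre at x = 58 mm, z = 30 mm here, 35 mm clear of the bar
- fixed_face (a point): middle of the fixed jaw's rubber face, 125 mm along the jig's +y, 30 mm above the bench; it looks to -y. Jaws are 52 mm wide (jig x) and their tops 52 mm above the bench
- pad_face (a point): middle of the moving jaw's rubber face, 30 mm above the bench; it looks to +y of the jig; axes as the jig's. At first it stands 183 to 195 mm from the fixed face. The rubber gives up to 4 mm under 10 N
- pad: rubber pad of the moving jaw (48 x 10 x 34 mm); its origin lies on the bar's axis in the plane of the pad's face
- jaw (a joint): travel of the moving head along the bar in m, growing as it closes on the fixed jaw (+y of the jig). Pad face at y = -100 mm + value in the jig's frame. The ratchet holds it in steps of 3 mm: it can always move to close, but moves back only while the release tab is pushed. Slides with 1 to 3 N
- trigger (a joint): angle of the green trigger in rad, 0 = let go (spring returns it), 0.24 = fully squeezed to the handle. Each full squeeze and letting go walks the moving head some 6 to 12 mm; the head moves towards the fixed jaw while squeezed
- trigger_face (a point): middle of the trigger's front face (the side towards the fixed jaw). Trigger blade 58 mm long (jig x), 12 mm thick, 22 mm tall, mid-height 35 mm above the bench. It is squeezed in the jig's -y direction against the handle: about 19 mm here, 4 to 7 N free, about 15 N when the jaw is pressing the plug
- handle (a point): middle of the handle's back face (the side away from the fixed jaw), opposite the trigger, 35 mm above the bench; handle 22 mm thick (jig y), 28 mm tall, 6 mm above the board, reaching 39 mm further out (-x) from this point. Handle back to trigger face: about 60 mm let go, 41 mm squeezed
- tab (a joint): angle of the orange release tab in rad, 0 = at rest, free of the teeth from about 0.12, 0.24 = end stop; sprung (1 N at rest, up to about 8 N while the jaw is pressing); it twitches as the ratchet clicks
- tab_face (a point): middle of the tab's front face (towards the fixed jaw), 40 mm above the bench; tab 22 mm wide (jig x), 8 mm thick and 17 mm tall, between the head and the trigger, 50 mm from the bar's axis towards -x. Pushed in the jig's -y direction by about 10 mm; pushing it further, or pinching it against the handle's back 51 mm behind it, draws the whole head back
- leg_done: finished blue leg, the same but with its plug flush; origin at its centre: leave alone
- tin: red-banded paint tin, diameter 72 mm, 75 mm tall, origin under its centre: leave alone
- cup: white mixing cup, diameter 80 mm, 95 mm tall, origin under its centre: leave alone
- tape: roll of yellow tape lying flat, diameter 100 mm, 24 mm tall, origin under its centre: leave alone
- plug_tray: red tray 130 x 100 x 45 mm with spare plugs, origin under its centre: leave alone
- sander: wooden sanding block 70 x 125 x 38 mm, origin under its centre: leave alone
Not all that is in view belongs to the job. What is shaped like the leg but purple is not meant.

How it is judged:
By the outcome, as a careful person would: the job done as asked, in the order asked, and still so for the second after the job is handed in, with the robot touching nothing.
It also fails if it takes over 61 s, if anything falls off the work surface, if the arm or the gripper's body presses on something with over 40 N, if the wrist force passes 120 N, or if a joint passes its speed limit or range.

ROBOT

A 7-joint arm with a two-finger parallel gripper is mounted at the origin on the work surface. World frame = base frame: x ahead of the robot, y to its left, z up, the work surface at z = 0. Lengths are in m, angles in rad, forces in N, time in s.
With the tool pointing down it reaches from about 0.4 to 0.9 m from the base axis. Payload 5.6 kg.
Tool frame: the origin (TCP) lies on the centre line of the jaws, within the pads' length; the fingertips stand 25 mm ahead of it and the grasp point (between the pads) lies 6 mm ahead of it; z points along the fingers, y is the direction in which the jaws open and shut (so a half turn about z gives the same grasp; the last joint's range is limited). The gripper opens to 92 mm and grips with 3 to 60 N. Pads are 20 mm wide; open, the fingers measure 128 mm over their backs; the gripper's body (75 mm by 189 mm) begins 69 mm behind the grasp point.
Start: joints at [1.103, 0.468, -0.012, 1.603, 0.006, 1.071, -0.056], TCP at [0.268, -0.592, 0.202] pointing down, gripper open.
Joint ranges: [-2.53, 2.53], [-0.31, 2.02], [-1.57, 1.55], [0.28, 2.44], [-1.29, 4.43], [0.15, 1.84], [-2.92, 2.92]. Speed limits (rad/s): [2.57, 2.57, 3.14, 3.14, 3.14, 3.14, 3.14].

INTERFACE

Orientations are given as a unit quaternion [w, x, y, z].
In Python, from workcell import arm, vision, job, nets gives the robot as it stands.
- The arm moves only by the tool carry_out, never from a script. Its argument "targets" is a list of rows, each a list of 3 entries, a list of its own where there are three numbers: the opening, from 0 (shut) to 1 (fully open), then the shift along the tool's x, y, z in mm, then the turn, a rotation vector about the tool's x, y, z in rad. A call has 1 to 10 rows; each row is the pose to reach, as a shift and turn from the pose measured when the call began, along the tool's axes at that moment; what a row does not reach only later rows make up. A row lasts 1/12 s, in which the tool goes at most 41.7 mm and 7.16 degrees, less where a joint would pass 70% of its speed; a pose out of reach is approached as far as the arm can. A call with a gripper value outside its range is refused whole. The fingers move at their own pace and stop on an object; "force" is the grip in N (left out, the last holds). Time passes only in rows, so rows that repeat a pose let the fingers close. It gives the time, the measured TCP pose, the force and the opening at its end, in the units of the state.
- arm.read_state(): the state, without advancing time (a new reading comes with each control period).
- vision.read_camera(name): name is "scene" or "top" or "wrist"; returns a dict with "frame" (384x512x3 uint8, red, green, blue), "camera_matrix" (3x3 intrinsics, pixels), "camera_from_world" (4x4, takes a point from world to camera coordinates); the wrist camera has in their place "T_tool_cam" (4x4, takes a point from camera to tool coordinates, whose origin is the TCP and whose axes are the flange's). Camera axes: x right, y up, looking along -z (the intrinsics and any distortion apply to the point x, -y, -z); pixel columns grow to the right and rows downward; lengths in m; the calibration is good to about 2 mm. A picture is of the moment at which its call begins: read the wrist's pose just before it. There is no depth.
- job.finish_job(): hands the job in, once; it reports no verdict.
Trained networks look in a picture, given as the dict that the camera call returned (one of the last four; its "shot" number tells which), for a name from the list of things; names that differ only in an ending like _2 or _b are one class to them, and where a whole thing is asked for, a point or a joint stands for the part that bears it (a point fixed in the world has none). Each returns a list of dicts, best first, with "score" (0 to 1); they miss things now and then, are a little off and sometimes report something else, mostly with a low value. They report only what shows in the picture. A call takes as long as a camera call. They do not tell look-alikes from the thing itself.
- nets.spot_in(label, picture): "xyz" ([x, y, z] in m, in the coordinates of the camera as it stood for that picture, good to about 4 mm: the middle of the surface that is visible of it).
- nets.masks_of(label, picture): "region" (384x512 bool, what is visible of it).
- nets.tip_of(label, picture): "xyz" ([x, y, z] in m, in the coordinates of the camera as it stood for that picture, good to about 4 mm: a listed point, or the origin of a listed thing).
The state is a dict: "clock": time; "q": joint angles; "qd": joint speeds; "effort": joint torques, N m; "tcp_pos": TCP position; "tool_rot": TCP orientation; "ft_force": force on the tool from outside, world axes, zero at the start; "moment": the same for the moment, N m; "width": opening from 0.0 (shut) to 1.0 (fully open).
Only numpy, scipy, OpenCV 4.12 (cv2) and the standard library are available. Lean on these libraries where they do the work, as an engineer would, in place of code of your own. Each camera call takes 0.05 s, during which the arm holds its last target.

## Working session

There is one attempt and no reset: what is moved stays moved. The work goes in short steps, Python scripts to look and compute and a tool call to move; the robot and the scene stay as the last step left them, time stands still between calls to the robot, and variables do not carry over. Pictures are saved under pics/ and viewed, and the job is handed in when it is done.

Besides the shell and the picture viewer there is one more tool, called after "Call:" by a JSON object that holds its "fn" and its "kwargs", one argument or row to a line. carry_out: Moves the arm, as the interface text tells. Its arguments: {"type":"object","properties":{"targets":{"type":"array"},"force":{"type":"number"}},"required":["targets"]}

```bash
ls; mkdir -p pics; cat > h.py <<'E'
import numpy as np, cv2
from scipy.spatial.transform import Rotation as R
from workcell import arm, vision, job, nets
def snap(name,f=None):
    s=arm.read_state(); p=vision.read_camera(name)
    if 'camera_from_world' in p: T=np.linalg.inv(np.array(p['camera_from_world']))
    else:
        q=s['tool_rot']; W=np.eye(4); W[:3,:3]=R.from_quat([q[1],q[2],q[3],q[0]]).as_matrix(); W[:3,3]=s['tcp_pos']
        T=W@np.array(p['T_tool_cam'])
    p['Twc']=T
    if f: cv2.imwrite('pics/'+f,p['frame'][:,:,::-1])
    return p
def w(p,xyz): return (p['Twc']@np.r_[xyz,1])[:3]
def pix(p,X):
    c=np.linalg.inv(p['Twc'])@np.r_[X,1]; v=np.array(p['camera_matrix'])@np.array([c[0],-c[1],-c[2]]); return v[:2]/v[2]
def ray(p,u,v,z):
    d=np.linalg.inv(np.array(p['camera_matrix']))@np.array([u,v,1.]); d=p['Twc'][:3,:3]@np.array([d[0],-d[1],-d[2]]); o=p['Twc'][:3,3]
    return o+d*(z-o[2])/d[2]
E
python3 - <<'E'
from h import *
np.set_printoptions(precision=4,suppress=True)
print(arm.read_state())
for n in ('scene','top','wrist'):
    p=snap(n,n+'0.png'); print(n,{k:np.array(v).tolist() for k,v in p.items() if k not in('frame','Twc')})
    if n=='wrist':continue
    for l in ('leg','plug_face','jig','fixed_face','pad_face','trigger_face','handle','tab_face','leg_done','tin','cup','tape','plug_tray','sander'):
        print(n,l,[(round(d['score'],2),w(p,d['xyz'])) for d in nets.tip_of(l,p)[:3]])
E
```

```text
pics
{'clock': 0.0, 'q': array([ 1.103 ,  0.4684, -0.0116,  1.6036,  0.006 ,  1.0714, -0.0563]), 'qd': array([ 0.0001,  0.0016,  0.0003,  0.0001, -0.0009,  0.0003, -0.0017]), 'effort': array([ -0.0004, -52.057 ,  -0.0126, -24.3748,  -0.0567,   0.0173,
         0.0002]), 'tcp_pos': array([ 0.2676, -0.5917,  0.2015]), 'tool_rot': array([-0.0008,  0.9775,  0.2108, -0.0002]), 'ft_force': array([ 0.1983, -0.7027, -0.4993]), 'moment': array([-0.0032, -0.0082,  0.0081]), 'width': 1.0004134459642742}
scene {'camera_matrix': [[381.1278113127215, 0.0, 255.23875392103528], [0.0, 381.1278113127215, 195.31311007776034], [0.0, 0.0, 1.0]], 'camera_from_world': [[0.6945911597173949, 0.71921728282117, 0.016420138055980606, -0.33981908123203997], [-0.5146087602741996, 0.48077991546476767, 0.7099496438021097, 0.2229025796949848], [0.5027135811687367, -0.5015746933179781, 0.7040609933318843, -1.4188431281772569], [0.0, 0.0, 0.0, 1.0]], 'shot': 1}
scene leg [(0.95, array([0.7106, 0.3918, 0.0147])), (0.59, array([0.5189, 0.3957, 0.0171]))]
scene plug_face [(0.57, array([0.4391, 0.357 , 0.016 ]))]
scene ji
[... 2030 characters left out ...]
))]
top tape [(0.63, array([0.776 , 0.2066, 0.0008]))]
top plug_tray [(0.96, array([ 0.2738, -0.3728,  0.    ])), (0.35, array([0.4396, 0.3487, 0.0184]))]
top sander [(0.86, array([ 0.2953,  0.344 , -0.0027])), (0.29, array([0.5706, 0.0093, 0.0008]))]
wrist {'camera_matrix': [[307.8094311972274, 0.0, 255.5706299131336], [0.0, 307.8094311972274, 192.57784853898397], [0.0, 0.0, 1.0]], 'T_tool_cam': [[-0.00033952974392097455, 0.9615509906691164, 0.27462624977010347, 0.07760674695433405], [0.9999997395844502, 0.00015158526186098283, 0.0007055869457165303, 6.728737055339273e-05], [0.0006368285346714934, 0.274626417820913, -0.9615507917339933, -0.184054872885276], [0.0, 0.0, 0.0, 1.0]], 'shot': 3}
```

View pics/scene0.png

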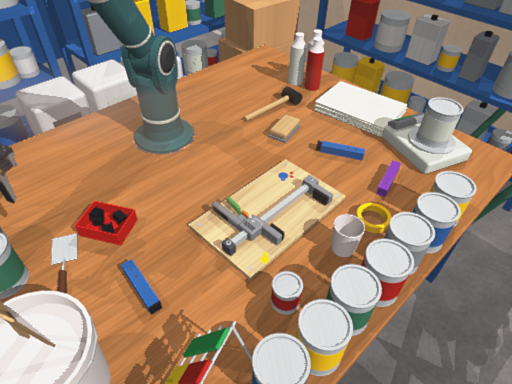

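View pics/top0.png

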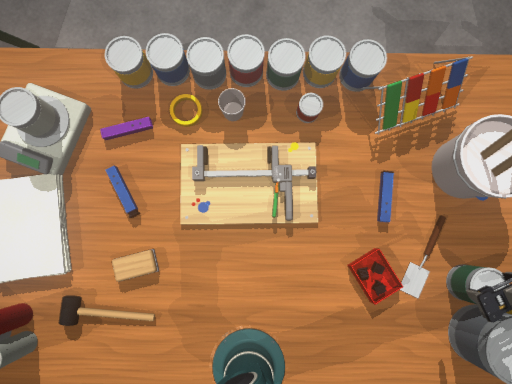

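```bash
python3 - <<'E'
import cv2,numpy as np
s=cv2.imread('pics/scene0.png');t=cv2.imread('pics/top0.png')
z=lambda i,x,y,w,h:cv2.resize(i[y:y+h,x:x+w],(390,290),interpolation=cv2.INTER_CUBIC)
cv2.imwrite('pics/z.png',np.vstack([np.hstack([z(s,305,125,72,54),z(s,110,250,80,60)]),np.hstack([z(t,95,160,72,60),z(t,355,165,72,60)])]))
cv2.imwrite('pics/z2.png',np.hstack([cv2.resize(s[150:280,180:350],(390,300),interpolation=cv2.INTER_CUBIC),cv2.resize(t[135:235,170:325],(390,300),interpolation=cv2.INTER_CUBIC)]))
E
```

```text
(no output)
```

View pics/z.png

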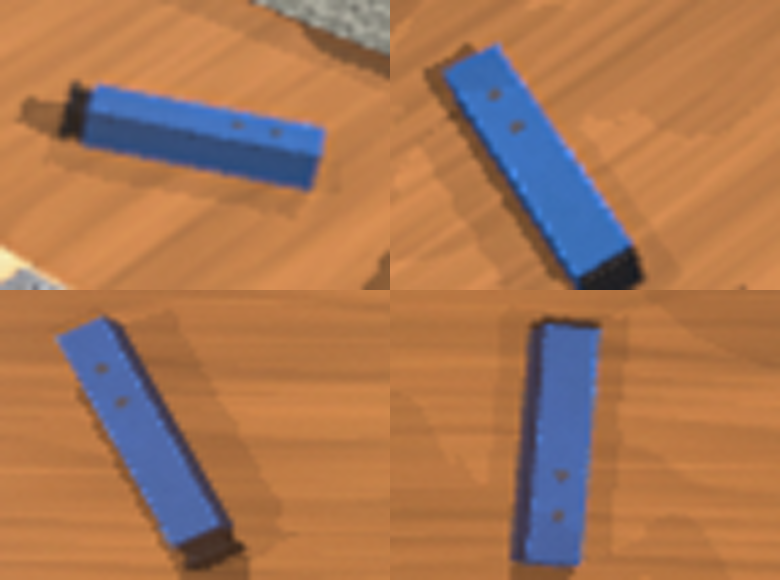

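View pics/z2.png

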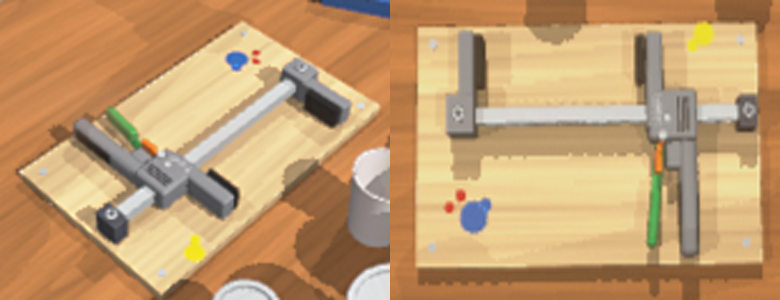

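```bash
cat >> h.py <<'E'
np.set_printoptions(precision=4,suppress=True)
def go(xyz,yd=None):
    """yd: tool-y heading in deg, tool pointing straight down"""
    s=arm.read_state(); q=s['tool_rot']; M=R.from_quat([q[1],q[2],q[3],q[0]]).as_matrix()
    sh=M.T@(np.array(xyz)-s['tcp_pos'])*1000
    if yd is None: yd=np.degrees(np.arctan2(M[1,1],M[0,1]))
    a=np.radians(yd); y=np.array([np.cos(a),np.sin(a),0]); z=np.array([0,0,-1.]); D=np.c_[np.cross(y,z),y,z]
    print('go',xyz,yd,'shift',np.round(sh,1),'turn',np.round(R.from_matrix(M.T@D).as_rotvec(),3),'t',s['clock'],'at',s['tcp_pos'],'head',np.degrees(np.arctan2(M[1,1],M[0,1])),'F',s['ft_force'],'w',s['width'])
E
python3 -c "
from h import *
go([.47,-.08,.25]);go([.52,.40,.27],-62)"
```

```text
go [0.47, -0.08, 0.25] -65.66820684398947 shift [ 395.3 -383.5  -47.5] turn [ 0.  0. -0.] t 1.55 at [ 0.2678 -0.5923  0.2025] head -65.66820684398947 F [ 0.9361 -0.5145  0.0641] w 0.9982477521621366
go [0.52, 0.4, 0.27] -62 shift [ 638.6 -800.3  -67.6] turn [ 0.     0.    -0.064] t 1.55 at [ 0.2678 -0.5923  0.2025] head -65.66820684398947 F [ 0.9361 -0.5145  0.0641] w 0.9982477521621366
```

Call:
{"fn": "carry_out", "kwargs": {
  "targets": [
    [1, [395, -383, -48], [0, 0, 0]],
    [1, [395, -383, -48], [0, 0, 0]],
    [1, [395, -383, -48], [0, 0, 0]],
    [1, [395, -383, -48], [0, 0, 0]],
    [1, [395, -383, -48], [0, 0, 0]],
    [1, [395, -383, -48], [0, 0, 0]],
    [1, [395, -383, -48], [0, 0, 0]],
    [1, [395, -383, -48], [0, 0, 0]],
    [1, [395, -383, -48], [0, 0, 0]],
    [1, [395, -383, -48], [0, 0, 0]]
  ]
}}

```text
clock: 2.38
tcp_pos: [0.4207, -0.2043, 0.2393]
tool_rot: [0.0, 0.978, 0.211, 0.0]
ft_force: [1.0, -0.1, -0.2]
width: 1.0
```

```bash
python3 -c "
from h import *
go([.50,.385,.27],-62)"
```

```text
go [0.5, 0.385, 0.27] -62 shift [ 315.  -504.3  -31.1] turn [ 0.001 -0.    -0.064] t 2.3833 at [ 0.4207 -0.2043  0.2393] head -65.67884793921341 F [ 0.9932 -0.0761 -0.1952] w 1.0004984816365952
```

Call:
{"fn": "carry_out", "kwargs": {
  "targets": [
    [1, [315, -504, -31], [0, 0, -0.064]],
    [1, [315, -504, -31], [0, 0, -0.064]],
    [1, [315, -504, -31], [0, 0, -0.064]],
    [1, [315, -504, -31], [0, 0, -0.064]],
    [1, [315, -504, -31], [0, 0, -0.064]],
    [1, [315, -504, -31], [0, 0, -0.064]],
    [1, [315, -504, -31], [0, 0, -0.064]],
    [1, [315, -504, -31], [0, 0, -0.064]],
    [1, [315, -504, -31], [0, 0, -0.064]],
    [1, [315, -504, -31], [0, 0, -0.064]]
  ]
}}

```text
clock: 3.22
tcp_pos: [0.476, 0.2081, 0.261]
tool_rot: [0.001, 0.97, 0.242, 0.001]
ft_force: [0.7, -0.4, 0.1]
width: 1.004
```

```bash
python3 -c "
from h import *
go([.50,.385,.27],-62)"
```

```text
go [0.5, 0.385, 0.27] -62 shift [ 104.1 -145.    -9.1] turn [ 0.002 -0.001 -0.001] t 3.2167 at [0.476  0.2081 0.261 ] head -62.034694562000496 F [ 0.7084 -0.3924  0.1138] w 1.00375876502477
```

Call:
{"fn": "carry_out", "kwargs": {
  "targets": [
    [1, [104, -145, -9], [0, 0, 0]],
    [1, [104, -145, -9], [0, 0, 0]],
    [1, [104, -145, -9], [0, 0, 0]],
    [1, [104, -145, -9], [0, 0, 0]],
    [1, [104, -145, -9], [0, 0, 0]],
    [1, [104, -145, -9], [0, 0, 0]]
  ]
}}

```text
clock: 3.72
tcp_pos: [0.4983, 0.3897, 0.2695]
tool_rot: [-0.001, 0.97, 0.244, 0.0]
ft_force: [-1.2, -0.9, -0.4]
width: 0.998
```

```bash
python3 - <<'E'
from h import *
p=snap('wrist','w1.png'); print(p['Twc'])
for l in ('leg','plug_face'):
    print(l,[(round(d['score'],2),w(p,d['xyz'])) for d in nets.tip_of(l,p)[:3]])
m=nets.masks_of('leg',p)
for d in m[:2]:
    r=d['region'].astype(np.uint8); print(d['score'],r.sum(), cv2.minAreaRect(np.argwhere(r)[:,::-1].astype(np.float32)))
print(arm.read_state()['clock'],arm.read_state()['tcp_pos'])
E
```

```text
[[ 0.4738  0.8468  0.2419  0.5666]
 [-0.8806  0.4562  0.1277  0.4261]
 [-0.0022 -0.2735  0.9619  0.4536]
 [ 0.      0.      0.      1.    ]]
leg [(0.86, array([0.7101, 0.3878, 0.0178])), (0.8, array([0.5186, 0.3983, 0.0136]))]
plug_face [(0.7, array([0.4423, 0.3552, 0.0168]))]
0.84 3657 ((336.3830261230469, 14.360099792480469), (126.0576171875, 35.037906646728516), 14.264512062072754)
0.76 2716 ((258.5, 151.0), (120.0, 23.0), 90.0)
3.9167 [0.5004 0.383  0.2697]
```

View pics/w1.png

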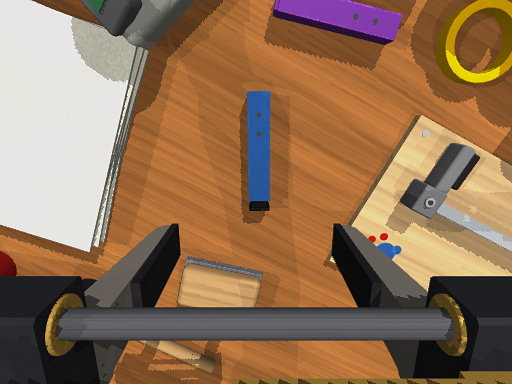

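```bash
python3 - <<'E'
from h import *
f=cv2.imread('pics/w1.png')
h=cv2.cvtColor(f,cv2.COLOR_BGR2HSV)
m=((h[:,:,0]>100)&(h[:,:,0]<120)&(h[:,:,1]>120)&(h[:,:,2]>100)).astype(np.uint8); m[:80]=0;m[215:]=0;m[:,:230]=0;m[:,290:]=0
a=np.argwhere(m)
Tc=np.eye(4);Tc[:3]=[[0.4738,0.8468,0.2419,0.5666],[-0.8806,0.4562,0.1277,0.4261],[-0.0022,-0.2735,0.9619,0.4536]]
p={'Twc':Tc,'camera_matrix':[[307.81,0,255.57],[0,307.81,192.58],[0,0,1]]}
W=np.array([ray(p,u,v,.03)[:2] for v,u in a])*1000
r=cv2.minAreaRect(W.astype(np.float32)); print(r, cv2.boxPoints(r))
for c in cv2.boxPoints(r): print(c,pix(p,[*(c/1000),.03]))
for v in range(88,206,8): 
    x=np.where(m[v])[0]; print(v,x.min() if len(x) else 0,x.max() if len(x) else 0)
# top view check
g=cv2.imread('pics/top0.png');h=cv2.cvtColor(g,cv2.COLOR_BGR2HSV)
print(g[180,120],h[180,120])
from scipy.optimize import least_squares
E
python3 - <<'E'
import cv2
f=cv2.imread('pics/w1.png')
cv2.imwrite('pics/w1z.png',cv2.resize(f[80:225,215:305],(360,580),interpolation=cv2.INTER_NEAREST))
E
```

```text
((517.7503051757812, 396.67333984375), (149.5489501953125, 29.47998809814453), 28.960289001464844) [[445.1888 373.3641]
 [459.4631 347.5704]
 [590.3118 419.9825]
 [576.0375 445.7762]]
[445.1888 373.3641] [248.5371 200.218 ]
[459.4631 347.5704] [269. 200.]
[590.3118 419.9825] [269.     90.749]
[576.0375 445.7762] [246.4588  91.0319]
88 0 0
96 247 269
104 247 269
112 248 269
120 248 269
128 248 269
136 248 269
144 248 269
152 248 269
160 248 269
168 248 269
176 249 269
184 249 269
192 249 269
200 249 269
[174 109  80] [111 138 174]
```

View pics/w1z.png

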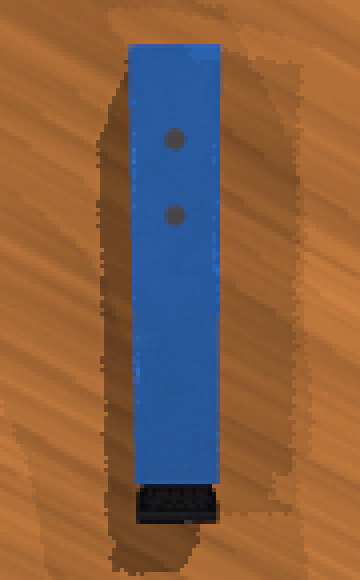

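```bash
python3 -c "
from h import *
go([.518,.3965,.14],-61.2)"
```

```text
go [0.518, 0.3965, 0.14] -61.2 shift [ 21.8  -4.1 129.7] turn [ 0.003 -0.001 -0.017] t 3.9167 at [0.5004 0.383  0.2697] head -62.153006465979864 F [ 0.1609  0.4555 -0.0489] w 1.0001818780419478
```

Call:
{"fn": "carry_out", "kwargs": {
  "targets": [
    [1, [22, -4, 130], [0.003, 0, -0.017]],
    [1, [22, -4, 130], [0.003, 0, -0.017]],
    [1, [22, -4, 130], [0.003, 0, -0.017]],
    [1, [22, -4, 130], [0.003, 0, -0.017]],
    [1, [22, -4, 130], [0.003, 0, -0.017]],
    [1, [22, -4, 130], [0.003, 0, -0.017]],
    [1, [22, -4, 130], [0.003, 0, -0.017]]
  ]
}}

```text
clock: 4.5
tcp_pos: [0.5195, 0.3973, 0.143]
tool_rot: [-0.001, 0.969, 0.249, 0.002]
ft_force: [0.2, -0.8, 0.9]
width: 1.005
```

```bash
python3 - <<'E'
from h import *
p=snap('wrist','w2.png')
f=p['frame'][:,:,::-1].copy()
h=cv2.cvtColor(f,cv2.COLOR_BGR2HSV)
m=((h[:,:,0]>100)&(h[:,:,0]<120)&(h[:,:,1]>120)&(h[:,:,2]>100)).astype(np.uint8)
n,lab,st,c=cv2.connectedComponentsWithStats(m)
k=1+np.argmax(st[1:,4]); a=np.argwhere(lab==k); print(st[k])
for z in (.027,.03,.033):
    W=np.array([ray(p,u,v,z)[:2] for v,u in a])*1000
    r=cv2.minAreaRect(W.astype(np.float32)); print(z,r)
go([.518,.3965,.03],-61.2)
E
```

```text
[ 240  111   33  146 4303]
0.027 ((517.0112915039062, 395.7998962402344), (150.8159637451172, 30.235923767089844), 28.73793601989746)
0.03 ((517.7078247070312, 396.1822204589844), (149.3101043701172, 29.93406867980957), 28.737945556640625)
0.033 ((518.4044189453125, 396.56463623046875), (147.8043212890625, 29.632173538208008), 28.737939834594727)
go [0.518, 0.3965, 0.03] -61.2 shift [ -2.4   0.2 113.1] turn [-0.001 -0.006 -0.   ] t 4.55 at [0.5195 0.3974 0.1431] head -61.20076485128432 F [-0.0609  0.3196  0.4436] w 1.0012995155041762
```

View pics/w2.png

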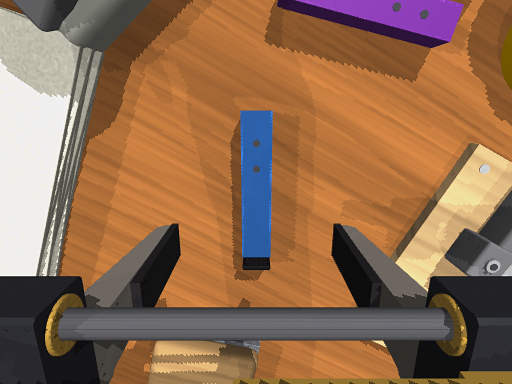

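Call:
{"fn": "carry_out", "kwargs": {
  "targets": [
    [1, [-2.5, 0, 113], [0, -0.006, 0]],
    [1, [-2.5, 0, 113], [0, -0.006, 0]],
    [1, [-2.5, 0, 113], [0, -0.006, 0]],
    [1, [-2.5, 0, 113], [0, -0.006, 0]],
    [1, [-2.5, 0, 113], [0, -0.006, 0]],
    [0.28, [-2.5, 0, 113], [0, -0.006, 0]],
    [0.28, [-2.5, 0, 113], [0, -0.006, 0]],
    [0.28, [-2.5, 0, 113], [0, -0.006, 0]],
    [0.28, [-2.5, 0, 113], [0, -0.006, 0]],
    [0.28, [-2.5, 0, 113], [0, -0.006, 0]]
  ],
  "force": 20
}}

```text
clock: 5.38
tcp_pos: [0.5184, 0.397, 0.0313]
tool_rot: [-0.001, 0.969, 0.249, 0.001]
ft_force: [0.4, -0.5, 0.2]
width: 0.66
```

```bash
python3 -c "
from h import *
go([.518,.3965,.03],-61.2)"
```

```text
go [0.518, 0.3965, 0.03] -61.2 shift [-0.6  0.2  1.3] turn [-0.001 -0.001 -0.   ] t 5.3833 at [0.5184 0.397  0.0313] head -61.205509480364825 F [ 0.4115 -0.4532  0.1686] w 0.6600414530475608
```

Call:
{"fn": "carry_out", "kwargs": {
  "targets": [
    [0.1, [0, 0, 1], [0, 0, 0]],
    [0.1, [0, 0, 1], [0, 0, 0]],
    [0.1, [0, 0, 1], [0, 0, 0]],
    [0.1, [0, 0, 1], [0, 0, 0]],
    [0.1, [0, 0, 1], [0, 0, 0]],
    [0.1, [0, 0, 1], [0, 0, 0]],
    [0.1, [0, 0, 1], [0, 0, 0]]
  ]
}}

```text
clock: 5.97
tcp_pos: [0.5183, 0.397, 0.0302]
tool_rot: [-0.0, 0.969, 0.249, 0.0]
ft_force: [-0.2, 0.3, 0.4]
width: 0.152
```

```bash
python3 -c "
from h import *
go([.518,.3965,.12],-61.2);go([.627,.055,.12],0)"
```

```text
go [0.518, 0.3965, 0.12] -61.2 shift [ -0.4   0.2 -89.8] turn [-0.001 -0.001 -0.   ] t 5.9667 at [0.5183 0.397  0.0302] head -61.20350759019966 F [-0.1861  0.3298  0.414 ] w 0.15172611512410117
go [0.627, 0.055, 0.12] 0 shift [-69.4 352.  -90.2] turn [-0.    -0.001 -1.068] t 5.9667 at [0.5183 0.397  0.0302] head -61.20350759019966 F [-0.1861  0.3298  0.414 ] w 0.15172611512410117
```

```bash
python3 -c "
from h import *
a=snap('wrist','w3.png')['frame'];b=snap('scene','s3.png')['frame'];c=snap('top')['frame']
z=lambda i,x,y,w,h:cv2.resize(i[y:y+h,x:x+w],(390,290),interpolation=cv2.INTER_CUBIC)
cv2.imwrite('pics/c3.png',np.vstack([np.hstack([z(a,0,0,512,384),z(b,280,90,140,105)]),np.hstack([z(c,60,120,140,105),z(a,170,90,170,126)])])[:,:,::-1])
go([.518,.3965,.12],-61.2)"
```

```text
go [0.518, 0.3965, 0.12] -61.2 shift [ -0.4   0.2 -89.8] turn [-0.001 -0.001 -0.   ] t 6.1167 at [0.5183 0.397  0.0302] head -61.20425151281433 F [-0.8789 -0.2243 -0.2079] w 0.10221065074362255
```

View pics/c3.png

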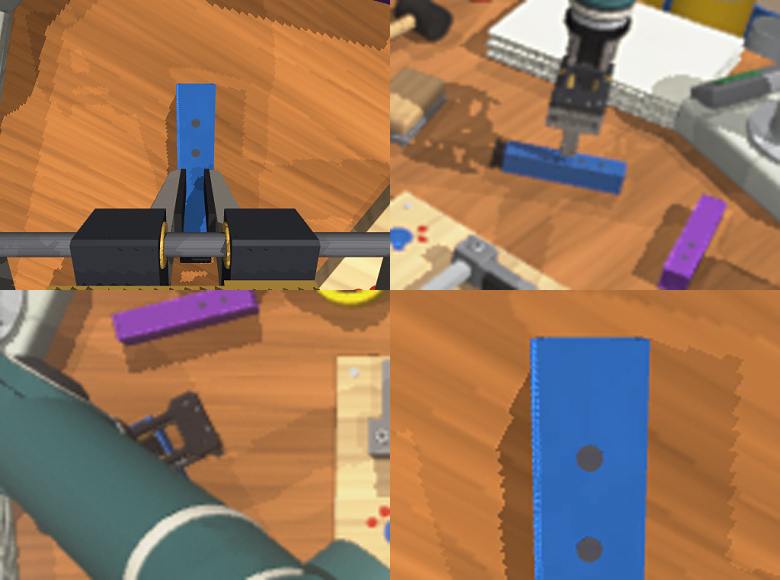

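```bash
python3 -c "
import cv2,numpy as np
b=cv2.imread('pics/s3.png');a=cv2.imread('pics/w3.png')
cv2.imwrite('pics/c4.png',np.hstack([cv2.resize(b[125:170,300:360],(400,300),interpolation=cv2.INTER_NEAREST),cv2.resize(a[200:360,160:360],(400,300))]))"
```

```text
(no output)
```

View pics/c4.png

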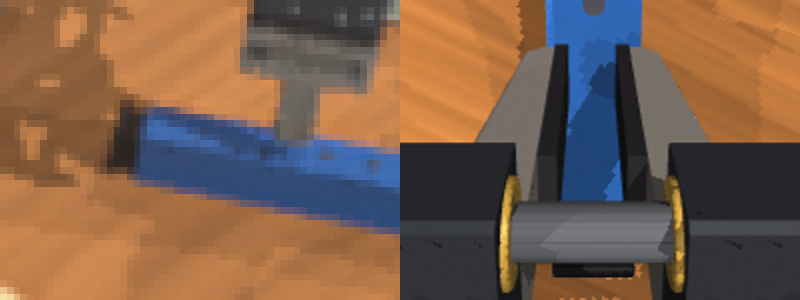

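```bash
python3 - <<'E'
from h import *
T=np.array([[-0.00033952974392097455, 0.9615509906691164, 0.27462624977010347, 0.07760674695433405], [0.9999997395844502, 0.00015158526186098283, 0.0007055869457165303, 6.728737055339273e-05], [0.0006368285346714934, 0.274626417820913, -0.9615507917339933, -0.184054872885276], [0,0,0,1]])
p={'Twc':T,'camera_matrix':[[307.81,0,255.57],[0,307.81,192.58],[0,0,1]]}
for z in (-.02,-.01,0,.01,.019,.025):
  for x in (-.01,0,.01): print(z,x,pix(p,[x,.046,z]),pix(p,[x,-.046,z]),pix(p,[x,.005,z]))
E
```

```text
-0.02 -0.01 [333.5783 258.9221] [177.8162 258.922 ] [264.1488 258.9221]
-0.02 0 [334.7691 243.4074] [176.618  243.4129] [264.2746 243.4099]
-0.02 0.01 [335.997  227.4093] [175.3826 227.4208] [264.4042 227.4144]
-0.01 -0.01 [329.6693 251.1722] [181.7315 251.1748] [263.7281 251.1734]
-0.01 0 [330.7425 236.3355] [180.6514 236.3432] [263.8413 236.339 ]
-0.01 0.01 [331.8474 221.0605] [179.5394 221.0736] [263.9579 221.0663]
0 -0.01 [326.1344 244.1638] [185.2723 244.1685] [263.3477 244.1659]
0 0 [327.1066 229.9496] [184.2936 229.959 ] [263.4501 229.9538]
0 0.01 [328.1061 215.3361] [183.2874 215.3505] [263.5554 215.3425]
0.01 -0.01 [322.9222 237.7953] [188.49   237.8018] [263.0019 237.7982]
0.01 0 [323.807  224.1545] [187.599  224.1653] [263.0951 224.1593]
0.01 0.01 [324.7154 210.1484] [186.6842 210.1638] [263.1907 210.1553]
0.019 -0.01 [320.2721 232.5413] [191.1446 232.549 ] [262.7167 232.5447]
0.019 0 [321.0879 219.379 ] [190.3229 219.3908] [262.8025 219.3842]
0.019 0.01 [321.9247 205.8785] [189.4801 205.8945] [262.8905 205.8856]
0.025 -0.01 [318.6186 229.263 ] [192.801  229.2715] [262.5387 229.2668]
0.025 0 [319.3928 216.4018] [192.0211 216.4142] [262.6201 216.4073]
0.025 0.01 [320.1864 203.2189] [191.2217 203.2353] [262.7035 203.2262]
```

```bash
python3 - <<'E'
from h import *
p=snap('scene')
for z in (0.005,.02,.03,.035,.04,.045,.05,.06): print(z,pix(p,[.518,.397,z]), pix(p,[.5175+.01*.877,.397+.01*.48,z]))
print(arm.read_state()['tcp_pos'],arm.read_state()['width'])
E
```

```text
0.005 [341.2546 152.8796] [343.9578 153.3737]
0.02 [342.0006 149.525 ] [344.7261 150.0186]
0.03 [342.5045 147.2591] [345.245  147.7524]
0.035 [342.7584 146.1172] [345.5065 146.6103]
0.04 [343.0137 144.9693] [345.7695 145.4621]
0.045 [343.2704 143.8152] [346.0338 144.3079]
0.05 [343.5284 142.655 ] [346.2995 143.1474]
0.06 [344.0486 140.316 ] [346.8352 140.8079]
[0.5183 0.397  0.0302] 0.10089408594810899
```

Call:
{"fn": "carry_out", "kwargs": {
  "targets": [
    [0.62, [0, 0, 0], [0, 0, 0]],
    [0.62, [0, 0, 0], [0, 0, 0]],
    [0.62, [0, 0, 0], [0, 0, 0]],
    [0.62, [0, 0, 0], [0, 0, 0]],
    [0.62, [0, 0, 0], [0, 0, 0]],
    [0.62, [0, 0, 0], [0, 0, 0]],
    [0.62, [0, 0, 0], [0, 0, 0]],
    [0.62, [0, 0, 15], [0, 0, 0]],
    [0.62, [0, 0, 25], [0, 0, 0]],
    [0.62, [0, 0, 25], [0, 0, 0]]
  ]
}}

```text
clock: 7.0
tcp_pos: [0.5167, 0.3952, 0.0019]
tool_rot: [0.001, 0.969, 0.249, -0.002]
ft_force: [-0.2, -0.4, -0.6]
width: 0.62
```

```bash
python3 -c "
from h import *
a=snap('wrist','w5.png')['frame'];b=snap('scene','s5.png')['frame']
z=lambda i,x,y,w,h:cv2.resize(i[y:y+h,x:x+w],(390,290),interpolation=cv2.INTER_CUBIC)
cv2.imwrite('pics/c5.png',np.hstack([z(a,100,100,312,240),z(b,300,110,80,60)])[:,:,::-1])
go([.518,.3965,0],-61.2)"
```

```text
go [0.518, 0.3965, 0] -61.2 shift [0.3 0.2 3.9] turn [-0.     0.001  0.   ] t 7.1 at [0.5176 0.3965 0.0039] head -61.19283474679683 F [ 0.2958  0.2771 -1.1728] w 0.6212113825590114
```

View pics/c5.png

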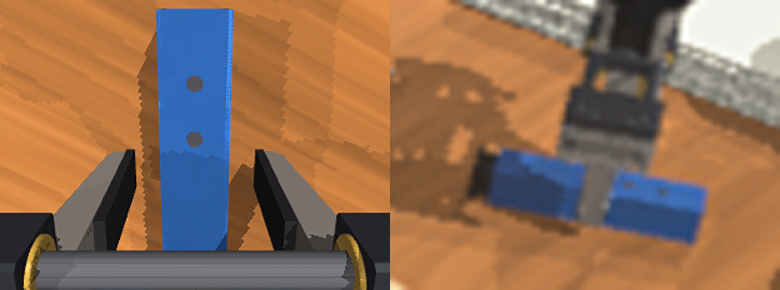

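Call:
{"fn": "carry_out", "kwargs": {
  "targets": [
    [0.2, [0, 0, 4], [0, 0, 0]],
    [0.2, [0, 0, 4], [0, 0, 0]],
    [0.2, [0, 0, 4], [0, 0, 0]],
    [0.2, [0, 0, 4], [0, 0, 0]],
    [0.2, [0, 0, 4], [0, 0, 0]],
    [0.2, [0, 0, 4], [0, 0, 0]],
    [0.2, [0, 0, 4], [0, 0, 0]]
  ],
  "force": 20
}}

```text
clock: 7.68
tcp_pos: [0.5178, 0.3965, 0.0001]
tool_rot: [-0.0, 0.969, 0.249, -0.0]
ft_force: [1.1, 0.2, 0.4]
width: 0.326
```

```bash
python3 -c "
from h import *
go([.518,.3965,0.1],-61.2)"
```

```text
go [0.518, 0.3965, 0.1] -61.2 shift [  0.1   0.1 -99.9] turn [-0.     0.001  0.   ] t 7.6833 at [0.5178 0.3965 0.0001] head -61.19974523021168 F [1.1442 0.1969 0.427 ] w 0.32621688543291044
```

Call:
{"fn": "carry_out", "kwargs": {
  "targets": [
    [0.2, [0, 0, -10], [0, 0, 0]],
    [0.2, [0, 0, -35], [0, 0, 0]],
    [0.2, [0, 0, -70], [0, 0, 0]],
    [0.2, [0, 0, -110], [0, 0, 0]],
    [0.2, [0, 0, -110], [0, 0, 0]]
  ]
}}

```text
clock: 8.1
tcp_pos: [0.5211, 0.4004, 0.1188]
tool_rot: [-0.003, 0.969, 0.249, 0.005]
ft_force: [1.7, 1.8, -1.9]
width: 0.328
```

```bash
python3 - <<'E'
from h import *
p=snap('top','t6.png'); s=snap('scene','s6.png')
for n,q in (('top',p),('scene',s)):
    for l in ('jig','fixed_face','pad_face','trigger_face','handle','tab_face'):
        print(n,l,[(round(d['score'],2),w(q,d['xyz'])) for d in nets.tip_of(l,q)[:1]])
f=p['frame'][:,:,::-1].copy()
hsv=cv2.cvtColor(f,cv2.COLOR_BGR2HSV); print(hsv[150,240],hsv[210,240],hsv[240,240])
np.save('Ttop.npy',p['Twc']);np.save('Tsc.npy',s['Twc'])
a=f[135:235,170:325]; cv2.imwrite('pics/t6z.png',cv2.resize(a,(775,500),interpolation=cv2.INTER_CUBIC))
cv2.imwrite('pics/s6z.png',cv2.resize(s['frame'][150:285,180:355,::-1],(778,600),interpolation=cv2.INTER_CUBIC))
go([.627,.05,.12],0)
E
```

```text
top jig [(0.62, array([0.5705, 0.0072, 0.0007]))]
top fixed_face [(0.97, array([0.6259, 0.1361, 0.0288]))]
top pad_face [(0.69, array([ 0.6348, -0.043 ,  0.0324]))]
top trigger_face [(0.73, array([ 0.2714, -0.376 ,  0.0006]))]
top handle [(0.93, array([ 0.4746, -0.1231,  0.0355]))]
top tab_face [(0.48, array([ 0.5211, -0.0737,  0.0395]))]
scene jig [(0.81, array([0.5651, 0.0071, 0.0004]))]
scene fixed_face [(0.78, array([0.6265, 0.1369, 0.0299]))]
scene pad_face [(0.94, array([ 0.6295, -0.0468,  0.0257]))]
scene trigger_face [(0.45, array([ 0.466 , -0.0682,  0.0392]))]
scene handle [(0.89, array([ 0.4631, -0.1239,  0.0386]))]
scene tab_face [(0.38, array([ 0.5234, -0.073 ,  0.0413]))]
[ 19  98 234] [ 22  88 246] [ 14 157 208]
go [0.627, 0.05, 0.12] 0 shift [-71.3 356.3 -10.3] turn [-0.001  0.001 -1.068] t 8.8 at [0.5178 0.3965 0.1098] head -61.195835423107155 F [ 0.3778 -0.83   -2.9033] w 0.3245643511103433
```

View pics/t6z.png

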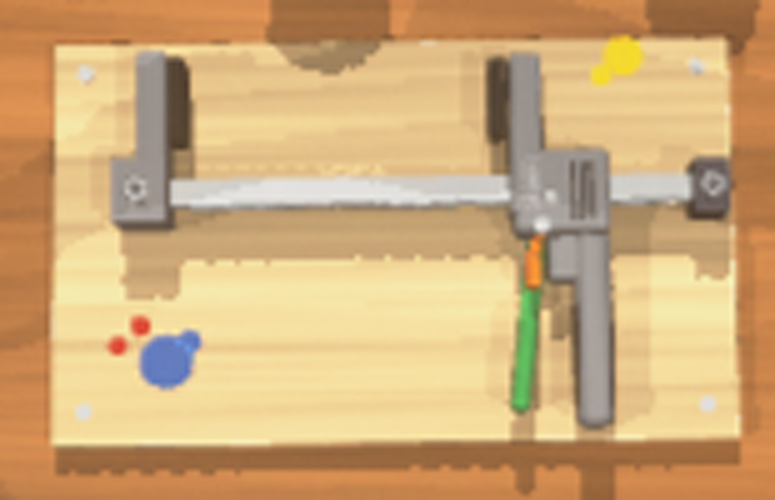

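View pics/s6z.png

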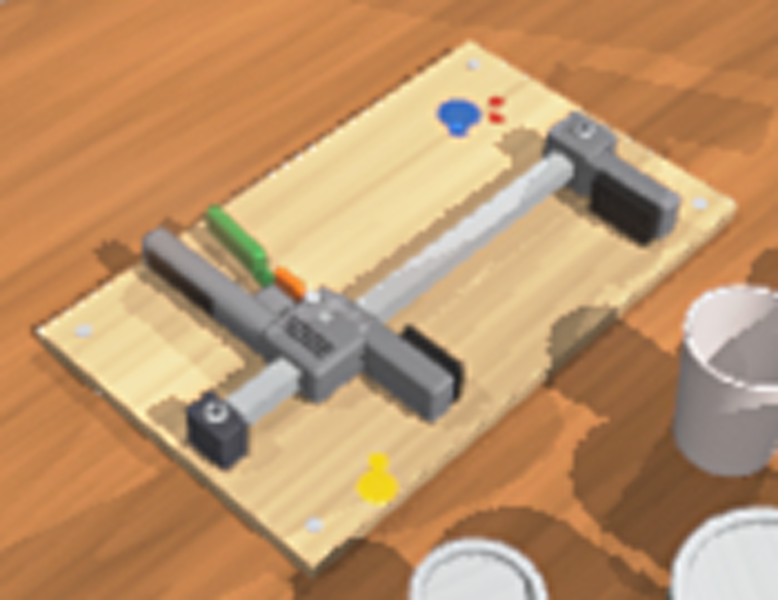

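```bash
python3 - <<'E'
from h import *
K=[[388.616,0,251.701],[0,388.616,192.67],[0,0,1]]
p={'Twc':np.load('Ttop.npy'),'camera_matrix':K}
s={'Twc':np.load('Tsc.npy'),'camera_matrix':[[381.128,0,255.239],[0,381.128,195.313],[0,0,1]]}
T=lambda x,y,z:ray(p,170+x/5-.4,135+y/5-.4,z)[:2]
S=lambda x,y,z:ray(s,180+x*175/778-.4,150+y*135/600-.4,z)[:2]
ang=lambda a,b:np.degrees(np.arctan2(*(a-b)[::-1]))
b1,b2=T(172,193,.043),T(690,185,.043); print('bar',b1,b2,ang(b1,b2))
c=[T(*q,.015) for q in((55,45),(728,40),(740,437),(52,442))]; print('top corners',c,np.mean(c,0),ang(c[0],c[1]),ang(c[3],c[2]),ang(c[0],c[3]),ang(c[1],c[2]))
c=[T(*q,.016) for q in((85,73),(697,66),(708,403),(83,412))]; print('screws',c,np.mean(c,0),ang(c[0],c[1]),ang(c[3],c[2]))
c=[S(*q,.015) for q in((737,205),(312,568),(36,330),(470,40))]; print('scene corners',c,np.mean(c,0),ang(c[0],c[1]),ang(c[3],c[2]),ang(c[0],c[3]),ang(c[1],c[2]))
c=[S(*q,.016) for q in((700,203),(314,525),(84,331),(473,65))]; print('screws',c,np.mean(c,0),ang(c[0],c[1]),ang(c[3],c[2]))
b1,b2=S(370,308,.043),S(565,165,.043); print('bar',b1,b2,ang(b2,b1))
print('jaw tops z.052: fixed inner top', T(165,62,.052),T(165,147,.052),'moving',T(511,62,.052),T(511,140,.052))
E
```

```text
bar [0.5686 0.1411] [ 0.5778 -0.1715] 91.68116976378131
top corners [array([0.6656, 0.2199]), array([ 0.6747, -0.1997]), array([ 0.4274, -0.2055]), array([0.4189, 0.2133])] [0.5466 0.007 ] 91.24127111214881 91.16512302015988 1.5252237875431107 1.3526824806809752
screws [array([0.6478, 0.2005]), array([ 0.6576, -0.1801]), array([ 0.4478, -0.1859]), array([0.4373, 0.1949])] [0.5476 0.0073] 91.47092112075597 91.57890100807234
scene corners [array([0.6633, 0.2215]), array([ 0.6743, -0.1984]), array([ 0.4218, -0.2046]), array([0.4121, 0.2179])] [0.5429 0.0091] 91.50528939607301 91.30474694243085 0.8260580497338457 1.4122664685019966
screws [array([0.6448, 0.2032]), array([ 0.6543, -0.1779]), array([ 0.4443, -0.1831]), array([0.4348, 0.1966])] [0.5446 0.0097] 91.43016109040465 91.43098360254332
bar [ 0.573  -0.0521] [0.5715 0.1394] 90.45461737747891
jaw tops z.052: fixed inner top [0.647  0.1464] [0.595 0.145] moving [ 0.65   -0.0623] [ 0.6021 -0.0626]
```

```bash
python3 -c "
from h import *
go([.629,.050,.10],1.4)"
```

```text
go [0.629, 0.05, 0.1] 1.4 shift [-69.5 357.2   9.7] turn [-0.001  0.001 -1.093] t 8.8 at [0.5178 0.3965 0.1098] head -61.195835423107155 F [ 0.3778 -0.83   -2.9033] w 0.3245643511103433
```

Call:
{"fn": "carry_out", "kwargs": {
  "targets": [
    [0.2, [-69.5, 357, 0], [0, 0, -1.093]],
    [0.2, [-69.5, 357, 0], [0, 0, -1.093]],
    [0.2, [-69.5, 357, 0], [0, 0, -1.093]],
    [0.2, [-69.5, 357, 0], [0, 0, -1.093]],
    [0.2, [-69.5, 357, 0], [0, 0, -1.093]],
    [0.2, [-69.5, 357, 0], [0, 0, -1.093]],
    [0.2, [-69.5, 357, 0], [0, 0, -1.093]],
    [0.2, [-69.5, 357, 0], [0, 0, -1.093]],
    [0.2, [-69.5, 357, 10], [0, 0, -1.093]],
    [0.2, [-69.5, 357, 10], [0, 0, -1.093]]
  ]
}}

```text
clock: 9.63
tcp_pos: [0.6305, 0.039, 0.0972]
tool_rot: [0.001, 0.701, 0.713, -0.003]
ft_force: [-0.1, -1.7, -3.3]
width: 0.326
```

```bash
python3 -c "
from h import *
go([.629,.050,.1],1.4)
p=snap('wrist','w7.png'); s=snap('scene','s7.png')
go([.629,.050,.06],1.4)
z=lambda i,x,y,w,h:cv2.resize(i[y:y+h,x:x+w],(390,290),interpolation=cv2.INTER_CUBIC)
cv2.imwrite('pics/c7.png',np.hstack([z(p['frame'],0,0,512,384),z(s['frame'],200,120,180,135)])[:,:,::-1])
"
```

```text
go [0.629, 0.05, 0.1] 1.4 shift [11.  -1.4 -2.8] turn [-0.003  0.006 -0.009] t 9.6333 at [0.6305 0.039  0.0972] head 0.909664580831142 F [-0.1244 -1.6886 -3.2899] w 0.32626688937160975
go [0.629, 0.05, 0.06] 1.4 shift [ 2.3  0.3 38.8] turn [-0.003 -0.    -0.005] t 9.7333 at [0.6289 0.0477 0.0988] head 1.1319356664583626 F [-0.1811  1.1591 -3.2786] w 0.3265787035822869
```

View pics/c7.png

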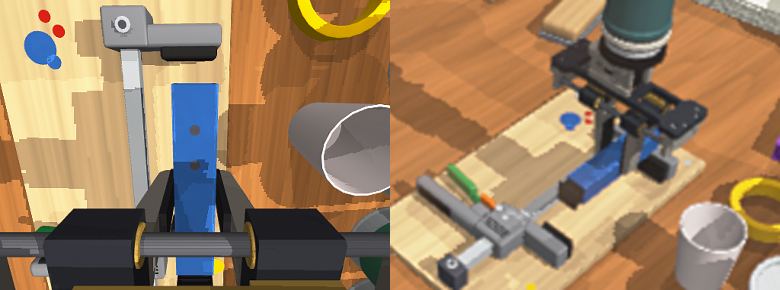

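```bash
python3 -c "
import cv2
a=cv2.imread('pics/w7.png');cv2.imwrite('pics/w7z.png',cv2.resize(a[0:200,120:320],(600,600),interpolation=cv2.INTER_CUBIC))"
```

```text
(no output)
```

View pics/w7z.png

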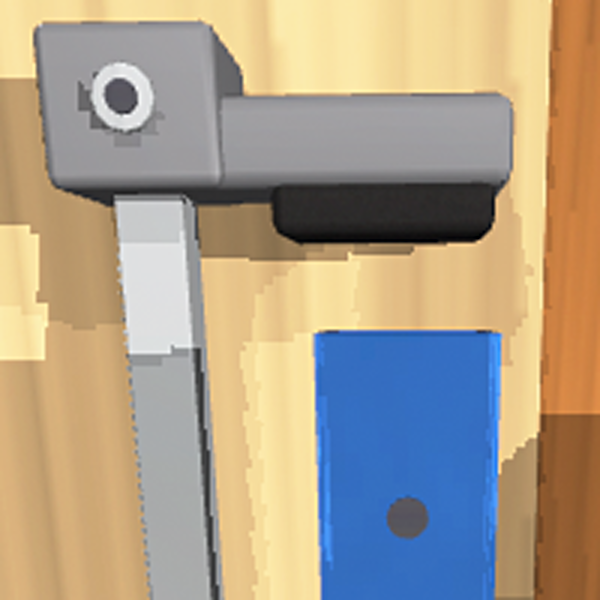

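```bash
python3 - <<'E'
from h import *
Tt=np.array([[-0.00033952974392097455, 0.9615509906691164, 0.27462624977010347, 0.07760674695433405], [0.9999997395844502, 0.00015158526186098283, 0.0007055869457165303, 6.728737055339273e-05], [0.0006368285346714934, 0.274626417820913, -0.9615507917339933, -0.184054872885276], [0,0,0,1]])
W=np.eye(4);W[:3,:3]=R.from_quat([0.701,0.713,-0.003,.001]).as_matrix();W[:3,3]=[0.6305,0.039,0.0972]
p={'Twc':W@Tt,'camera_matrix':[[307.81,0,255.57],[0,307.81,192.58],[0,0,1]]}
Z=lambda x,y,z:ray(p,120+x/3,y/3,z)[:2]
print('jaw top edges .052',Z(222,180,.052),Z(510,180,.052))
print('rubber top z.047',Z(280,232,.047),Z(490,232,.047),'z.05 ',Z(280,232,.05))
print('bar .043',Z(120,250,.043),Z(188,250,.043),Z(145,560,.043),Z(205,560,.043))
print('leg top end',[ (z,Z(317,333,z),Z(500,333,z)) for z in (.124,.127,.13)])
E
```

```text
jaw top edges .052 [0.5861 0.1452] [0.6522 0.1463]
rubber top z.047 [0.5985 0.1346] [0.6484 0.1354] z.05  [0.5989 0.1343]
bar .043 [0.5589 0.1301] [0.5755 0.1304] [0.5601 0.052 ] [0.5762 0.0522]
leg top end [(0.124, array([0.6145, 0.1135]), array([0.6446, 0.114 ])), (0.127, array([0.6148, 0.1136]), array([0.6443, 0.1141])), (0.13, array([0.6151, 0.1137]), array([0.644 , 0.1141]))]
```

```bash
python3 -c "
from h import *
go([.627,.052,.0155],1.2)
"
```

```text
go [0.627, 0.052, 0.0155] 1.2 shift [ 4.3 -1.6 83.3] turn [-0.003 -0.    -0.001] t 9.7333 at [0.6289 0.0477 0.0988] head 1.1319356664583626 F [-0.1811  1.1591 -3.2786] w 0.3265787035822869
```

Call:
{"fn": "carry_out", "kwargs": {
  "targets": [
    [0.2, [4, -1.5, 10], [-0.003, 0, 0]],
    [0.2, [4, -1.5, 40], [-0.003, 0, 0]],
    [0.2, [4, -1.5, 60], [-0.003, 0, 0]],
    [0.2, [4, -1.5, 72], [-0.003, 0, 0]],
    [0.2, [4, -1.5, 78], [-0.003, 0, 0]],
    [0.2, [4, -1.5, 80], [-0.003, 0, 0]],
    [0.2, [4, -1.5, 80], [-0.003, 0, 0]]
  ]
}}

```text
clock: 10.32
tcp_pos: [0.6273, 0.0529, 0.0191]
tool_rot: [0.0, 0.7, 0.714, 0.001]
ft_force: [-0.5, -0.1, -3.1]
width: 0.322
```

```bash
python3 -c "
from h import *
go([.627,.052,.0155],1.2)
p=snap('wrist','w8.png'); s=snap('scene','s8.png')
z=lambda i,x,y,w,h:cv2.resize(i[y:y+h,x:x+w],(390,290),interpolation=cv2.INTER_CUBIC)
cv2.imwrite('pics/c8.png',np.hstack([z(p['frame'],0,0,512,384),z(s['frame'],200,150,140,105)])[:,:,::-1])
go([.627,.052,.0155],1.2)
"
```

```text
go [0.627, 0.052, 0.0155] 1.2 shift [-0.9 -0.3  3.6] turn [ 0.001 -0.     0.   ] t 10.3167 at [0.6273 0.0529 0.0191] head 1.2027105487350924 F [-0.5085 -0.0765 -3.0882] w 0.32224115692188887
go [0.627, 0.052, 0.0155] 1.2 shift [-0.4 -1.   4.5] turn [ 0.002 -0.    -0.001] t 10.4167 at [0.628  0.0524 0.02  ] head 1.160883883083579 F [ 0.5377 -0.0767 -2.8089] w 0.3245404118970672
```

View pics/c8.png

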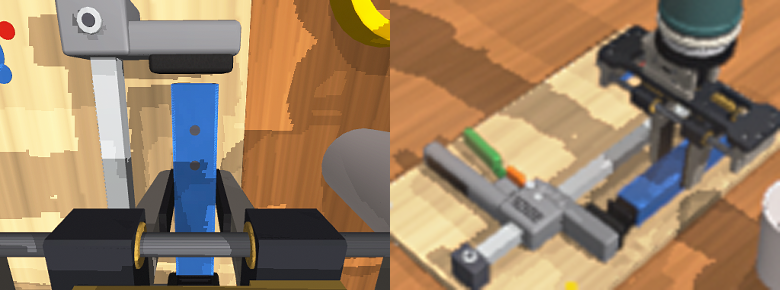

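Call:
{"fn": "carry_out", "kwargs": {
  "targets": [
    [0.2, [0, -1, 2], [0, 0, 0]],
    [0.2, [0, -1, 4], [0, 0, 0]],
    [0.2, [0, -1, 5], [0, 0, 0]],
    [0.2, [0, -1, 5], [0, 0, 0]]
  ]
}}

```text
clock: 10.75
tcp_pos: [0.6271, 0.0523, 0.0152]
tool_rot: [0.001, 0.7, 0.714, 0.001]
ft_force: [0.3, 0.1, -2.1]
width: 0.32
```

Call:
{"fn": "carry_out", "kwargs": {
  "targets": [
    [0.5, [0, 0, 0], [0, 0, 0]],
    [0.5, [0, 0, 0], [0, 0, 0]],
    [0.5, [0, 0, 0], [0, 0, 0]],
    [0.5, [0, 0, 0], [0, 0, 0]],
    [0.5, [0, 0, -40], [0, 0, 0]],
    [0.5, [0, 0, -80], [0, 0, 0]],
    [0.5, [0, 0, -95], [0, 0, 0]]
  ]
}}

```text
clock: 11.33
tcp_pos: [0.6294, 0.0536, 0.1153]
tool_rot: [0.003, 0.7, 0.714, 0.004]
ft_force: [0.9, 0.3, 0.5]
width: 0.497
```

```bash
python3 -c "
from h import *
go([.475,-.09,.11],91.3)
p=snap('wrist','w9.png'); s=snap('scene','s9.png')
for n,q in (('s',s),('w',p)):
  for l in ('leg','plug_face','pad_face','trigger_face','handle','tab_face','fixed_face'):
    print(n,l,[(round(d['score'],2),w(q,d['xyz'])) for d in nets.tip_of(l,q)[:1]])
z=lambda i,x,y,w,h:cv2.resize(i[y:y+h,x:x+w],(390,290),interpolation=cv2.INTER_CUBIC)
cv2.imwrite('pics/c9.png',np.hstack([z(p['frame'],0,0,512,384),z(s['frame'],200,150,140,105)])[:,:,::-1])
go([.475,-.09,.11],91.3)
go([.475,-.09,.11],-88.7)
"
```

```text
go [0.475, -0.09, 0.11] 91.3 shift [-140.4 -157.3    3.6] turn [ 0.009  0.006 -1.573] t 11.3333 at [0.6294 0.0536 0.1153] head 1.176870532935468 F [0.9048 0.3229 0.5279] w 0.496833898828593
s leg [(0.93, array([0.631 , 0.0552, 0.0287]))]
s plug_face [(0.47, array([ 0.6277, -0.0358,  0.0348]))]
s pad_face [(0.73, array([ 0.6284, -0.0446,  0.0304]))]
s trigger_face [(0.45, array([ 0.4658, -0.068 ,  0.0389]))]
s handle [(0.56, array([ 0.4651, -0.1198,  0.034 ]))]
s tab_face [(0.53, array([ 0.5236, -0.0727,  0.0399]))]
s fixed_face [(0.94, array([0.6293, 0.1358, 0.0304]))]
w leg [(0.94, array([0.6304, 0.0544, 0.0302]))]
w plug_face []
w pad_face [(0.66, array([ 0.6296, -0.0527,  0.0337]))]
w trigger_face []
w handle []
w tab_face []
w fixed_face [(0.98, array([0.6299, 0.1329, 0.0316]))]
go [0.475, -0.09, 0.11] 91.3 shift [-139.2 -154.7   -0.4] turn [ 0.002  0.002 -1.573] t 12.1333 at [0.6268 0.0523 0.1101] head 1.1511773379600099 F [0.5461 0.5077 0.4756] w 0.4993672725645113
go [0.475, -0.09, 0.11] -88.7 shift [-139.2 -154.7   -0.4] turn [ 0.002 -0.002  1.568] t 12.1333 at [0.6268 0.0523 0.1101] head 1.1511773379600099 F [0.5461 0.5077 0.4756] w 0.4993672725645113
```

View pics/c9.png

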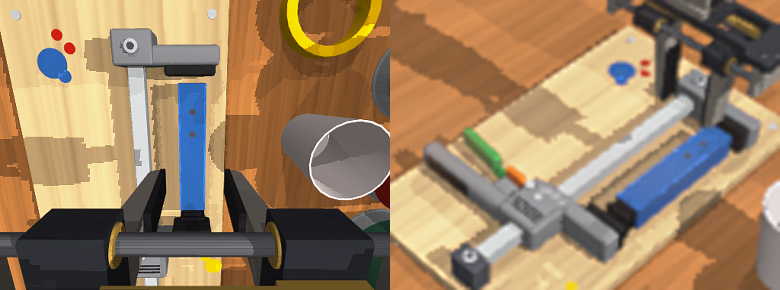

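Call:
{"fn": "carry_out", "kwargs": {
  "targets": [
    [0.95, [-143, -163, 0], [0, 0, 1.568]],
    [0.95, [-143, -163, 0], [0, 0, 1.568]],
    [0.95, [-143, -163, 0], [0, 0, 1.568]],
    [0.95, [-143, -163, 0], [0, 0, 1.568]],
    [0.95, [-143, -163, 0], [0, 0, 1.568]],
    [0.95, [-143, -163, 0], [0, 0, 1.568]],
    [0.95, [-143, -163, 0], [0, 0, 1.568]],
    [0.95, [-143, -163, 0], [0, 0, 1.568]],
    [0.95, [-143, -163, 0], [0, 0, 1.568]],
    [0.95, [-143, -163, 0], [0, 0, 1.568]]
  ]
}}

```text
clock: 12.97
tcp_pos: [0.4668, -0.0942, 0.1099]
tool_rot: [0.0, 0.986, 0.166, 0.002]
ft_force: [0.3, 0.3, -0.1]
width: 0.945
```

```bash
python3 -c "
from h import *
K=[[388.616,0,251.701],[0,388.616,192.67],[0,0,1]]
p={'Twc':np.load('Ttop.npy'),'camera_matrix':K}
T=lambda x,y,z:ray(p,170+x/5-.4,135+y/5-.4,z)[:2]
print('handle',T(578,340,.049),T(610,340,.049),'trig',T(517,340,.046),T(534,340,.046),'tab',T(526,260,.0485),T(542,260,.0485))
go([.466,-.094,.10],-88.7)
"
```

```text
handle [ 0.4823 -0.1035] [ 0.4826 -0.1226] trig [ 0.4821 -0.0674] [ 0.4823 -0.0775] tab [ 0.53   -0.0723] [ 0.5301 -0.0819]
go [0.466, -0.094, 0.1] -88.7 shift [-0.7 -0.4  9.9] turn [ 0.001 -0.003  0.312] t 12.9667 at [ 0.4668 -0.0942  0.1099] head -70.84752695602145 F [ 0.2937  0.317  -0.1028] w 0.945243938466154
```

Call:
{"fn": "carry_out", "kwargs": {
  "targets": [
    [0.95, [-1, 0, 10], [0, 0, 0.312]],
    [0.95, [-1, 0, 10], [0, 0, 0.312]],
    [0.95, [-1, 0, 10], [0, 0, 0.312]],
    [0.95, [-1, 0, 10], [0, 0, 0.312]]
  ]
}}

```text
clock: 13.3
tcp_pos: [0.466, -0.0944, 0.1]
tool_rot: [0.0, 1.0, 0.011, 0.002]
ft_force: [-0.5, 0.2, -0.1]
width: 0.947
```

```bash
python3 -c "
from h import *
p=snap('wrist','w10.png')
for l in ('trigger_face','handle','tab_face','pad_face'):
    print(l,[(round(d['score'],2),w(p,d['xyz'])) for d in nets.tip_of(l,p)[:1]])
go([.466,-.095,.012],-88.7)
"
```

```text
trigger_face [(0.59, array([ 0.4663, -0.0641,  0.0388]))]
handle [(0.82, array([ 0.4685, -0.1257,  0.0411]))]
tab_face [(0.65, array([ 0.5187, -0.0753,  0.0419]))]
pad_face []
go [0.466, -0.095, 0.012] -88.7 shift [-0.4  0.6 88. ] turn [-0.    -0.004  0.001] t 13.55 at [ 0.466  -0.0945  0.1   ] head -88.64440482538873 F [-0.0417 -0.2987 -0.3874] w 0.9511607610901598
```

View pics/w10.png

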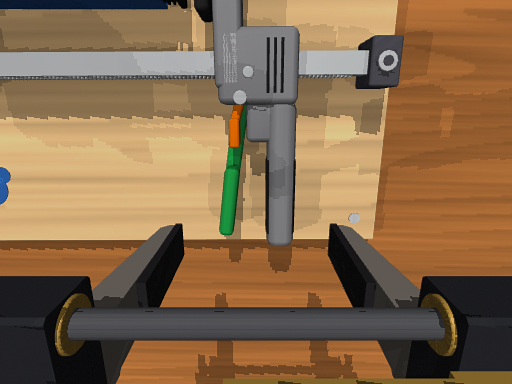

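Call:
{"fn": "carry_out", "kwargs": {
  "targets": [
    [0.95, [0, 0.5, 40], [0, -0.004, 0]],
    [0.95, [0, 0.5, 75], [0, -0.004, 0]],
    [0.95, [0, 0.5, 88], [0, -0.004, 0]],
    [0.95, [0, 0.5, 88], [0, -0.004, 0]],
    [0.7, [0, 0.5, 88], [0, -0.004, 0]],
    [0.7, [0, 0.5, 88], [0, -0.004, 0]],
    [0.7, [0, 0.5, 88], [0, -0.004, 0]],
    [0.7, [0, 0.5, 88], [0, -0.004, 0]]
  ],
  "force": 30
}}

```text
clock: 14.22
tcp_pos: [0.4674, -0.0953, 0.0133]
tool_rot: [0.0, 1.0, 0.012, 0.001]
ft_force: [-0.7, -1.0, -0.3]
width: 0.705
```

```bash
python3 -c "
from h import *
go([.466,-.095,.012],-88.7)
p=snap('wrist','w11.png');s=snap('scene')
z=lambda i,x,y,w,h:cv2.resize(i[y:y+h,x:x+w],(390,290),interpolation=cv2.INTER_CUBIC)
cv2.imwrite('pics/c11.png',np.hstack([z(p['frame'],0,0,512,384),z(s['frame'],200,150,140,105)])[:,:,::-1])
"
```

```text
go [0.466, -0.095, 0.012] -88.7 shift [-1.4 -0.3  1.3] turn [ 0.001 -0.002  0.001] t 14.2167 at [ 0.4674 -0.0953  0.0133] head -88.65131802203852 F [-0.6693 -1.0318 -0.3207] w 0.7053171253520754
```

View pics/c11.png

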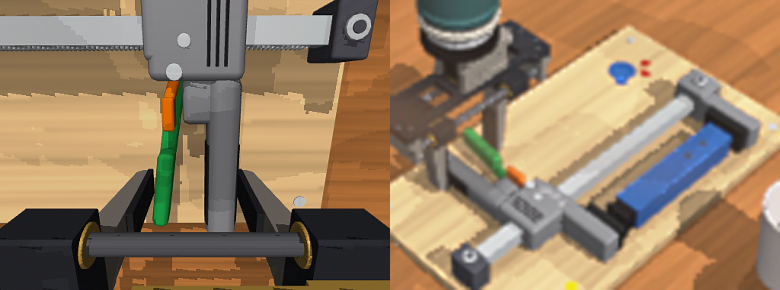

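Call:
{"fn": "carry_out", "kwargs": {
  "targets": [
    [0.4, [0, 0, 1], [0, 0, 0]],
    [0.4, [0, 0, 1], [0, 0, 0]],
    [0.4, [0, 0, 1], [0, 0, 0]],
    [0.4, [0, 0, 1], [0, 0, 0]],
    [0.4, [0, 0, 1], [0, 0, 0]]
  ]
}}

```text
clock: 14.73
tcp_pos: [0.4664, -0.0914, 0.0123]
tool_rot: [-0.001, 1.0, 0.014, 0.0]
ft_force: [-3.8, 8.6, 9.0]
width: 0.441
```

```bash
python3 -c "
from h import *
p=snap('wrist','w12.png');s=snap('scene')
z=lambda i,x,y,w,h:cv2.resize(i[y:y+h,x:x+w],(390,290),interpolation=cv2.INTER_CUBIC)
cv2.imwrite('pics/c12.png',np.hstack([z(p['frame'],0,0,512,384),z(s['frame'],200,150,140,105)])[:,:,::-1])
go([.466,-.095,.012],-88.7)
"
```

```text
go [0.466, -0.095, 0.012] -88.7 shift [-0.5  3.5  0.2] turn [-0.002 -0.001  0.005] t 14.8333 at [ 0.4664 -0.0914  0.0123] head -88.3871467993098 F [-3.4493  9.061   8.1682] w 0.43494293919025895
```

View pics/c12.png

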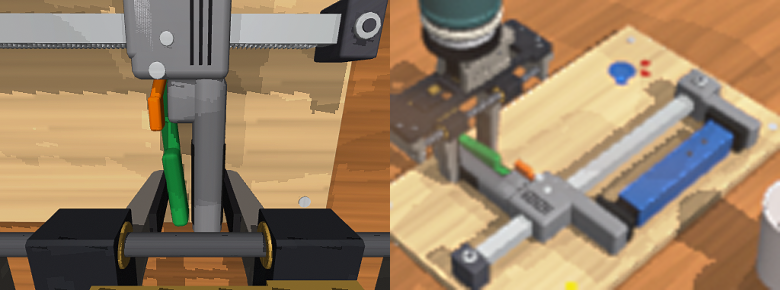

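Call:
{"fn": "carry_out", "kwargs": {
  "targets": [
    [0.78, [0, 0, 0], [0, 0, 0]],
    [0.78, [0, -3, 0], [0, 0, 0]],
    [0.78, [0, -8, 0], [0, 0, 0]],
    [0.78, [0, -11, 0], [0, 0, 0]],
    [0.78, [0, -11, 0], [0, 0, 0]],
    [0.4, [0, -11, 0], [0, 0, 0]],
    [0.4, [0, -11, 0], [0, 0, 0]],
    [0.4, [0, -11, 0], [0, 0, 0]],
    [0.4, [0, -11, 0], [0, 0, 0]],
    [0.4, [0, -11, 0], [0, 0, 0]]
  ]
}}

```text
clock: 15.67
tcp_pos: [0.4654, -0.0799, 0.0121]
tool_rot: [-0.002, 1.0, 0.014, -0.0]
ft_force: [-1.8, 9.9, 2.6]
width: 0.441
```

```bash
python3 -c "
from h import *
p=snap('wrist','w13.png');s=snap('scene')
z=lambda i,x,y,w,h:cv2.resize(i[y:y+h,x:x+w],(390,290),interpolation=cv2.INTER_CUBIC)
cv2.imwrite('pics/c13.png',np.hstack([z(p['frame'],0,0,512,384),z(s['frame'],200,150,140,105)])[:,:,::-1])
go([.466,-.08,.012],-88.7)
"
```

```text
go [0.466, -0.08, 0.012] -88.7 shift [0.6 0.7 0.1] turn [-0.004  0.001  0.007] t 15.7667 at [ 0.4654 -0.0793  0.0121] head -88.28959253664426 F [-2.2151  2.0682  1.0483] w 0.44078219548042413
```

View pics/c13.png

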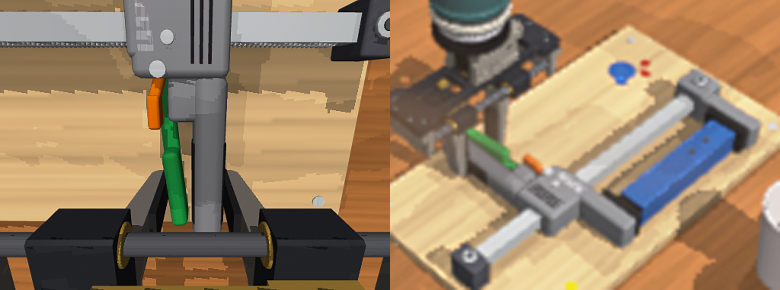

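Call:
{"fn": "carry_out", "kwargs": {
  "targets": [
    [0.78, [0, 0, 0], [0, 0, 0]],
    [0.78, [0, -3, 0], [0, 0, 0]],
    [0.78, [0, -7, 0], [0, 0, 0]],
    [0.78, [0, -9, 0], [0, 0, 0]],
    [0.78, [0, -9, 0], [0, 0, 0]],
    [0.4, [0, -9, 0], [0, 0, 0]],
    [0.4, [0, -9, 0], [0, 0, 0]],
    [0.4, [0, -9, 0], [0, 0, 0]],
    [0.4, [0, -9, 0], [0, 0, 0]],
    [0.4, [0, -9, 0], [0, 0, 0]]
  ]
}}

```text
clock: 16.6
tcp_pos: [0.4647, -0.071, 0.0122]
tool_rot: [-0.001, 1.0, 0.016, -0.001]
ft_force: [-0.5, -8.8, -2.1]
width: 0.448
```

```bash
python3 -c "
from h import *
p=snap('wrist','w14.png');s=snap('scene','s14.png')
z=lambda i,x,y,w,h:cv2.resize(i[y:y+h,x:x+w],(390,290),interpolation=cv2.INTER_CUBIC)
cv2.imwrite('pics/c14.png',np.hstack([z(p['frame'],0,0,512,384),z(s['frame'],240,170,100,75)])[:,:,::-1])
go([.466,-.07,.012],-88.7)
"
```

```text
go [0.466, -0.07, 0.012] -88.7 shift [ 1.2 -2.7  0.1] turn [-0.001  0.001  0.006] t 16.7 at [ 0.4649 -0.0727  0.0121] head -88.36894940116515 F [-1.433  -4.5538  0.4289] w 0.4370872503850126
```

View pics/c14.png

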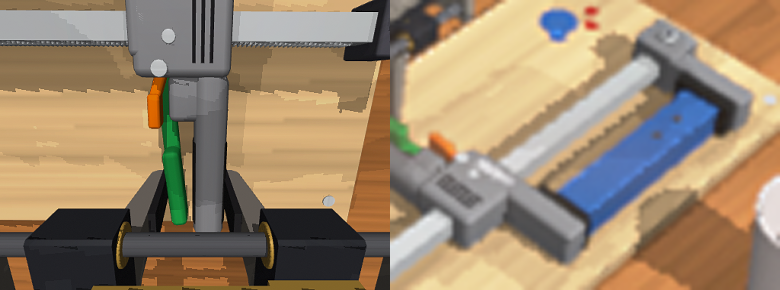

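Call:
{"fn": "carry_out", "kwargs": {
  "targets": [
    [0.78, [0, 0, 0], [0, 0, 0]],
    [0.78, [0, -2, 0], [0, 0, 0]],
    [0.78, [0, -5, 0], [0, 0, 0]],
    [0.78, [0, -5, 0], [0, 0, 0]],
    [0.78, [0, -5, 0], [0, 0, 0]],
    [0.4, [0, -5, 0], [0, 0, 0]],
    [0.4, [0, -5, 0], [0, 0, 0]],
    [0.4, [0, -5, 0], [0, 0, 0]],
    [0.4, [0, -5, 0], [0, 0, 0]],
    [0.4, [0, -5, 0], [0, 0, 0]]
  ]
}}

```text
clock: 17.53
tcp_pos: [0.4635, -0.0699, 0.0119]
tool_rot: [0.001, 1.0, 0.014, -0.002]
ft_force: [-2.8, -2.2, 1.3]
width: 0.478
```

```bash
python3 -c "
from h import *
p=snap('wrist','w15.png');s=snap('scene','s15.png')
z=lambda i,x,y,w,h:cv2.resize(i[y:y+h,x:x+w],(390,290),interpolation=cv2.INTER_CUBIC)
cv2.imwrite('pics/c15.png',np.hstack([z(p['frame'],0,0,512,384),z(s['frame'],240,170,100,75)])[:,:,::-1])
go([.466,-.07,.012],-88.7)
"
```

```text
go [0.466, -0.07, 0.012] -88.7 shift [ 2.4 -2.2 -0.1] turn [0.004 0.004 0.004] t 17.6333 at [ 0.4637 -0.0723  0.0119] head -88.49856167176439 F [ -0.7226 -11.8029  -2.5164] w 0.43130106281866454
```

View pics/c15.png

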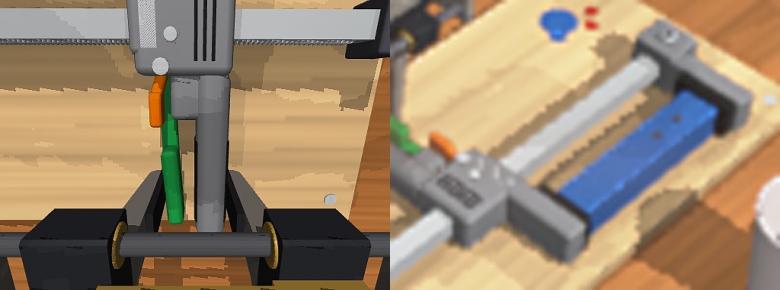

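Call:
{"fn": "carry_out", "kwargs": {
  "targets": [
    [0.75, [0, 0, 0], [0, 0, 0]],
    [0.75, [0, -2, 0], [0, 0, 0]],
    [0.75, [0, -5, 0], [0, 0, 0]],
    [0.75, [0, -5, 0], [0, 0, 0]],
    [0.4, [0, -5, 0], [0, 0, 0]],
    [0.4, [0, -5, 0], [0, 0, 0]],
    [0.4, [0, -5, 0], [0, 0, 0]],
    [0.4, [0, -5, 0], [0, 0, 0]],
    [0.4, [0, -5, 0], [0, 0, 0]],
    [0.4, [0, -5, 0], [0, 0, 0]]
  ],
  "force": 40
}}

```text
clock: 18.47
tcp_pos: [0.4639, -0.0727, 0.012]
tool_rot: [0.005, 1.0, 0.012, -0.002]
ft_force: [3.5, -10.9, -0.9]
width: 0.431
```

```bash
python3 -c "
from h import *
p=snap('wrist','w16.png');s=snap('scene','s16.png');t=snap('top','t16.png')
z=lambda i,x,y,w,h:cv2.resize(i[y:y+h,x:x+w],(390,290),interpolation=cv2.INTER_CUBIC)
cv2.imwrite('pics/c16.png',np.vstack([np.hstack([z(p['frame'],0,0,512,384),z(s['frame'],240,170,100,75)]),np.hstack([z(t['frame'],170,130,160,120),z(cv2.imread('pics/s14.png')[:,:,::-1],240,170,100,75)])])[:,:,::-1])
go([.466,-.07,.012],-88.7)
"
```

```text
go [0.466, -0.07, 0.012] -88.7 shift [ 2.2 -2.6 -0.1] turn [0.01  0.004 0.002] t 18.6167 at [ 0.4639 -0.0726  0.012 ] head -88.60961034698033 F [  2.787  -10.7369  -1.4502] w 0.43310267890086235
```

View pics/c16.png

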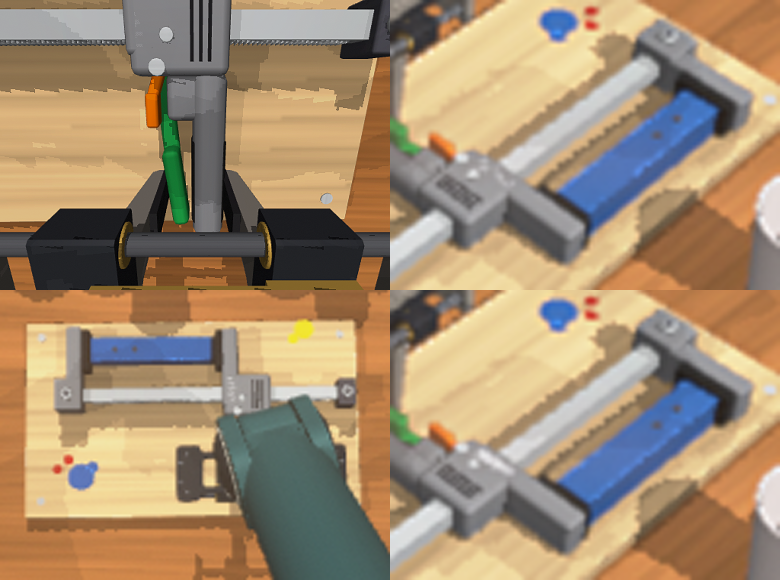

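```bash
python3 -c "
import cv2,numpy as np
s=cv2.imread('pics/s16.png');t=cv2.imread('pics/t16.png')
cv2.imwrite('pics/z16.png',np.vstack([cv2.resize(s[200:235,262:314],(780,525)[:2],interpolation=cv2.INTER_CUBIC)[:320],cv2.resize(t[140:162,195:273],(780,220),interpolation=cv2.INTER_CUBIC)]))"
```

```text
(no output)
```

View pics/z16.png

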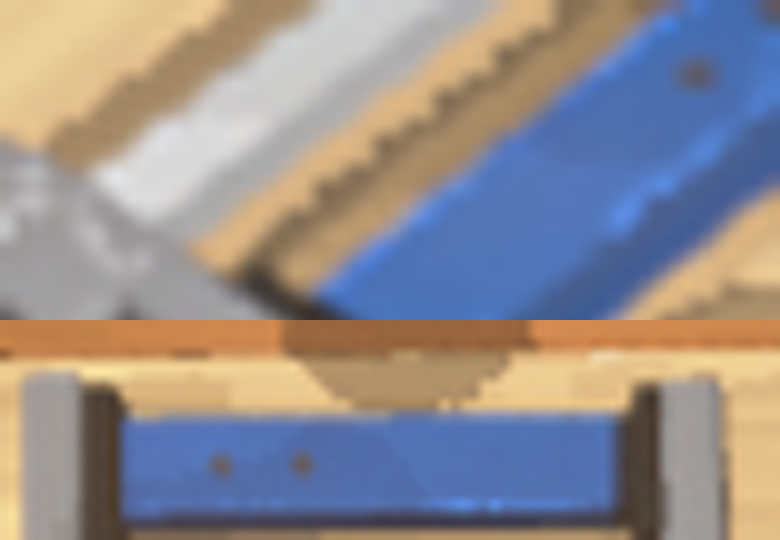

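Call:
{"fn": "carry_out", "kwargs": {
  "targets": [
    [0.75, [0, -3, 0], [0, 0, 0]],
    [0.75, [0, -5, 0], [0, 0, 0]],
    [0.75, [0, -5, 0], [0, 0, 0]],
    [0.75, [0, -5, 0], [0, 0, 0]],
    [0.75, [0, -5, -25], [0, 0, 0]],
    [0.75, [0, -5, -65], [0, 0, 0]],
    [0.3, [0, -5, -80], [0, 0, 0]],
    [0, [20, -30, -80], [0, 0, 0]],
    [0, [40, -50, -80], [0, 0, 0]],
    [0, [40, -50, -80], [0, 0, 0]]
  ]
}}

```text
clock: 19.45
tcp_pos: [0.5057, -0.0172, 0.0922]
tool_rot: [0.004, 1.0, 0.014, -0.0]
ft_force: [0.2, 1.1, -0.2]
width: 0.483
```

```bash
python3 -c "
from h import *
s0=arm.read_state();p=snap('wrist','w17.png');s=snap('scene','s17.png')
for n,q in (('s',s),('w',p)):
  for l in ('tab_face','pad_face','leg','trigger_face','handle'):
    print(n,l,[(round(d['score'],2),w(q,d['xyz'])) for d in nets.tip_of(l,q)[:1]])
np.save('T17.npy',p['Twc'])
z=lambda i,x,y,w,h:cv2.resize(i[y:y+h,x:x+w],(390,290),interpolation=cv2.INTER_CUBIC)
cv2.imwrite('pics/c17.png',np.hstack([z(p['frame'],0,0,512,384),z(s['frame'],240,170,100,75)])[:,:,::-1])
go([.522,-.010,.018],-88.7)
"
```

```text
s tab_face [(0.58, array([ 0.5209, -0.0405,  0.0427]))]
s pad_face [(0.84, array([ 0.6266, -0.0151,  0.0277]))]
s leg [(0.86, array([0.628 , 0.0589, 0.0301]))]
s trigger_face [(0.68, array([ 0.466 , -0.0344,  0.0372]))]
s handle [(0.7, array([ 0.4644, -0.0915,  0.038 ]))]
w tab_face []
w pad_face [(0.59, array([ 0.6293, -0.0182,  0.0315]))]
w leg [(0.94, array([0.6264, 0.0607, 0.0296]))]
w trigger_face [(0.85, array([ 0.4637, -0.0326,  0.0388]))]
w handle [(0.55, array([ 0.4666, -0.0921,  0.0384]))]
go [0.522, -0.01, 0.018] -88.7 shift [ 19.7 -11.5  73.1] turn [0.01  0.004 0.001] t 20.05 at [ 0.5028 -0.0213  0.0913] head -88.64270712594104 F [ 0.3295 -0.146   0.4054] w 0.007248004716477579
```

View pics/c17.png

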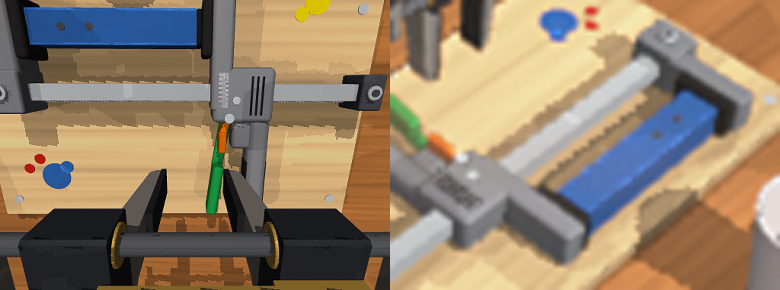

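View pics/w17.png

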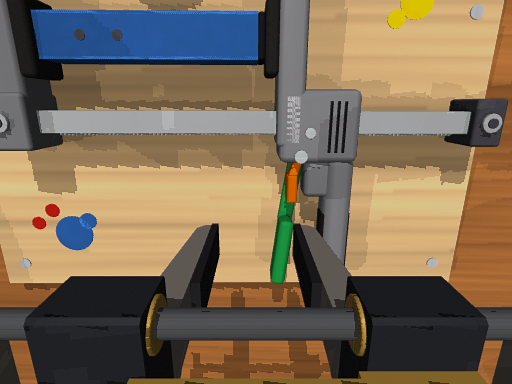

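```bash
python3 -c "
from h import *
p={'Twc':np.load('T17.npy'),'camera_matrix':[[307.81,0,255.57],[0,307.81,192.58],[0,0,1]]}
for u,v in ((287,200),(287,183),(290,165),(298,200),(278,157),(290,222)): print(u,v,ray(p,u,v,.0485))
a=cv2.imread('pics/w17.png');cv2.imwrite('pics/w17z.png',np.hstack([cv2.resize(a[0:90,230:310],(400,450),interpolation=cv2.INTER_CUBIC),cv2.resize(a[140:230,250:330],(400,450),interpolation=cv2.INTER_CUBIC)]))
go([.522,-.010,.018],-88.7)
"
```

```text
287 200 [ 0.5129 -0.0417  0.0485]
287 183 [ 0.5265 -0.0409  0.0485]
290 165 [ 0.5404 -0.0424  0.0485]
298 200 [ 0.5131 -0.0502  0.0485]
278 157 [ 0.5462 -0.0331  0.0485]
290 222 [ 0.4947 -0.0451  0.0485]
go [0.522, -0.01, 0.018] -88.7 shift [ 19.7 -11.5  73.1] turn [0.01  0.004 0.001] t 20.05 at [ 0.5028 -0.0213  0.0913] head -88.64270712594104 F [ 0.3295 -0.146   0.4054] w 0.007248004716477579
```

View pics/w17z.png

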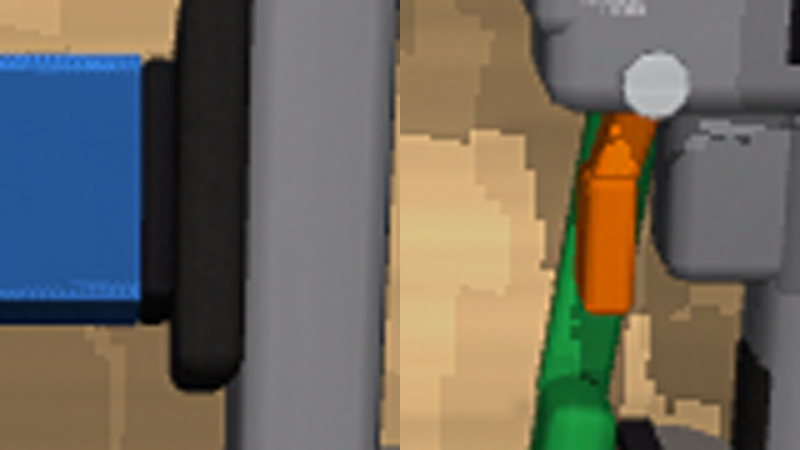

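Call:
{"fn": "carry_out", "kwargs": {
  "targets": [
    [0, [19.5, -12, 0], [0.01, 0.004, 0]],
    [0, [19.5, -12, 30], [0.01, 0.004, 0]],
    [0, [19.5, -12, 55], [0.01, 0.004, 0]],
    [0, [19.5, -12, 65], [0.01, 0.004, 0]],
    [0, [19.5, -12, 65], [0.01, 0.004, 0]],
    [0, [19.5, -12, 65], [0.01, 0.004, 0]]
  ]
}}

```text
clock: 20.55
tcp_pos: [0.5216, -0.0093, 0.0262]
tool_rot: [0.0, 1.0, 0.012, -0.0]
ft_force: [-0.0, 0.6, 0.9]
width: 0.002
```

```bash
python3 -c "
from h import *
p=snap('wrist','w18.png');s=snap('scene','s18.png')
cv2.imwrite('pics/c18.png',np.hstack([p['frame'][60:320,130:400],cv2.resize(s['frame'][165:245,230:313],(270,260),interpolation=cv2.INTER_CUBIC)])[:,:,::-1])
go([.522,-.05,.026],-88.7)
"
```

```text
go [0.522, -0.05, 0.026] -88.7 shift [-1.7 40.6  1.3] turn [ 0.    -0.002  0.001] t 20.65 at [ 0.5227 -0.0093  0.0273] head -88.6401436815883 F [ 1.1446 -0.1766 -0.0239] w 0.004133337732945958
```

View pics/c18.png

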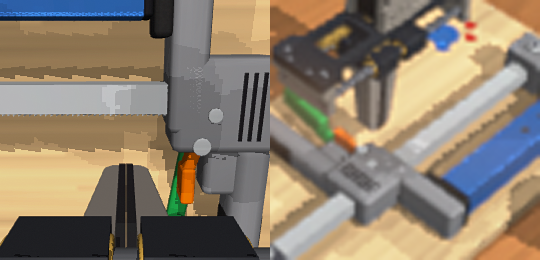

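Call:
{"fn": "carry_out", "kwargs": {
  "targets": [
    [0, [-1, 6, 1], [0, 0, 0]],
    [0, [-1, 12, 1], [0, 0, 0]],
    [0, [-1, 17, 1], [0, 0, 0]],
    [0, [-1, 21, 1], [0, 0, 0]],
    [0, [-1, 25, 1], [0, 0, 0]],
    [0, [-1, 28, 1], [0, 0, 0]],
    [0, [-1, 28, 1], [0, 0, 0]]
  ]
}}

```text
clock: 21.23
tcp_pos: [0.5225, -0.0383, 0.0263]
tool_rot: [0.0, 1.0, 0.011, 0.001]
ft_force: [-1.1, 1.1, -0.2]
width: 0.003
```

```bash
python3 -c "
from h import *
p=snap('wrist','w19.png');s=snap('scene','s19.png')
cv2.imwrite('pics/c19.png',np.hstack([p['frame'][60:320,130:400],cv2.resize(s['frame'][165:245,230:313],(270,260),interpolation=cv2.INTER_CUBIC)])[:,:,::-1])
go([.522,-.05,.026],-88.7)
"
```

```text
go [0.522, -0.05, 0.026] -88.7 shift [-0.9 12.3  0.4] turn [ 0.    -0.002  0.001] t 21.3333 at [ 0.5226 -0.0376  0.0264] head -88.65824549089858 F [-0.3161  0.1407  0.7955] w 0.005698026987418375
```

View pics/c19.png

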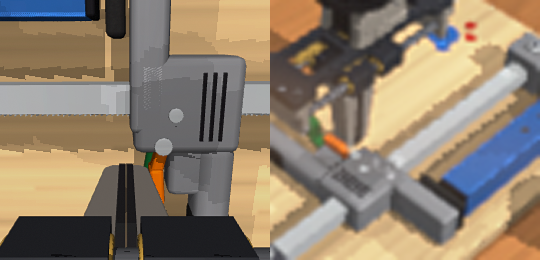

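Call:
{"fn": "carry_out", "kwargs": {
  "targets": [
    [0, [0, 6, 0], [0, 0, 0]],
    [0, [0, 12, 0], [0, 0, 0]],
    [0, [0, 18, 0], [0, 0, 0]],
    [0, [0, 24, 0], [0, 0, 0]],
    [0, [0, 30, 0], [0, 0, 0]],
    [0, [0, 34, 0], [0, 0, 0]],
    [0, [0, 34, 0], [0, 0, 0]]
  ]
}}

```text
clock: 21.92
tcp_pos: [0.5238, -0.0732, 0.0264]
tool_rot: [0.0, 1.0, 0.011, 0.002]
ft_force: [0.0, 1.8, -0.9]
width: 0.003
```

```bash
python3 -c "
from h import *
p=snap('wrist','w20.png');s=snap('scene','s20.png')
cv2.imwrite('pics/c20.png',np.hstack([p['frame'][60:320,130:400],cv2.resize(s['frame'][165:245,230:313],(270,260),interpolation=cv2.INTER_CUBIC)])[:,:,::-1])
for n,q in (('s',s),('w',p)):
  for l in ('pad_face','plug_face','leg'):
    print(n,l,[(round(d['score'],2),w(q,d['xyz'])) for d in nets.tip_of(l,q)[:1]])
go([.522,-.05,.026],-88.7)
"
```

```text
s pad_face []
s plug_face [(0.45, array([ 0.6271, -0.0165,  0.029 ]))]
s leg [(0.9, array([0.7065, 0.3902, 0.015 ]))]
w pad_face [(0.96, array([ 0.6317, -0.0633,  0.0333]))]
w plug_face [(0.85, array([ 0.6313, -0.0212,  0.0301]))]
w leg [(0.68, array([0.6268, 0.062 , 0.0312]))]
go [0.522, -0.05, 0.026] -88.7 shift [ -1.1 -21.4   0.5] turn [ 0.    -0.003  0.001] t 22.3167 at [ 0.5236 -0.0714  0.0265] head -88.63187132152815 F [ 0.304   0.3565 -0.8739] w 0.005876157940710978
```

View pics/c20.png

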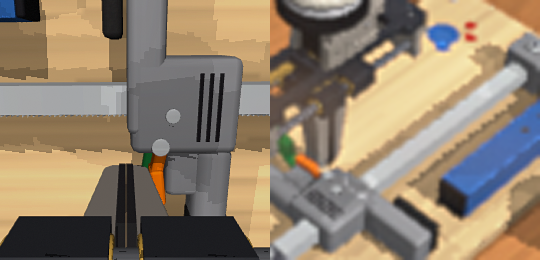

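Call:
{"fn": "carry_out", "kwargs": {
  "targets": [
    [0, [0, -12, 0], [0, 0, 0]],
    [0, [0, -25, 0], [0, 0, 0]],
    [0, [0, -27, -30], [0, 0, 0]],
    [0, [0, -27, -70], [0, 0, 0]],
    [0, [0, -40, -110], [0, 0, 0]],
    [0, [0, -60, -120], [0, 0, 0]],
    [0, [0, -60, -120], [0, 0, 0]]
  ]
}}

```text
clock: 22.9
tcp_pos: [0.5239, -0.0065, 0.1503]
tool_rot: [-0.0, 1.0, 0.015, 0.005]
ft_force: [0.0, 1.1, -0.5]
width: 0.004
```

```bash
python3 -c "
from h import *
p=snap('wrist','w21.png');s=snap('scene','s21.png');t=snap('top','t21.png')
np.save('T21.npy',p['Twc'])
for n,q in (('s',s),('w',p)):
  for l in ('pad_face','plug_face','fixed_face'):
    print(n,l,[(round(d['score'],2),w(q,d['xyz'])) for d in nets.tip_of(l,q)[:1]])
a=p['frame'][:,:,::-1];cv2.imwrite('pics/c21.png',np.hstack([cv2.resize(a,(480,360)),cv2.resize(s['frame'][165:245,230:313,::-1],(300,360),interpolation=cv2.INTER_CUBIC)]))
go([.522,-.05,.026],-88.7)
"
```

```text
s pad_face [(0.61, array([ 0.6293, -0.0551,  0.0299]))]
s plug_face [(0.64, array([0.7714, 0.0639, 0.005 ]))]
s fixed_face [(0.87, array([0.6259, 0.1323, 0.0283]))]
w pad_face [(0.72, array([ 0.6285, -0.0614,  0.0327]))]
w plug_face [(0.73, array([ 0.6288, -0.0237,  0.0294]))]
w fixed_face [(0.74, array([0.6269, 0.1291, 0.0308]))]
go [0.522, -0.05, 0.026] -88.7 shift [ -0.3  38.1 119.5] turn [ 0.    -0.001  0.   ] t 23.35 at [ 0.5213 -0.0119  0.1455] head -88.6800932618184 F [0.9679 0.6351 0.1001] w 0.0026007966543323538
```

View pics/c21.png

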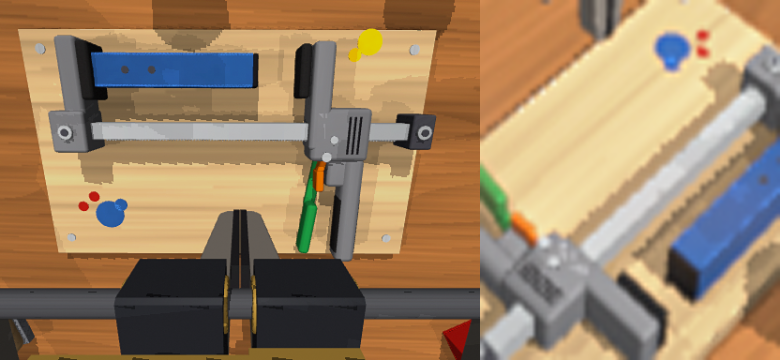

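View pics/s21.png

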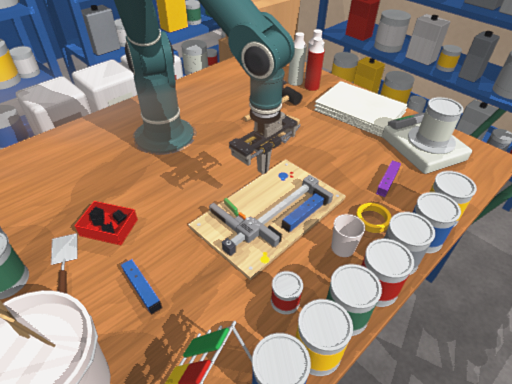

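```bash
python3 -c "
from h import *
p={'Twc':np.load('T21.npy'),'camera_matrix':[[307.81,0,255.57],[0,307.81,192.58],[0,0,1]]}
a=cv2.imread('pics/w21.png')
cv2.imwrite('pics/c22.png',np.vstack([cv2.resize(a[50:98,80:180],(800,288),interpolation=cv2.INTER_CUBIC),cv2.resize(a[50:98,240:340],(800,288),interpolation=cv2.INTER_CUBIC)]))
print(a[75,262:282].tolist()); print(a[75,92:104].tolist())
for u in (98,99,267,268,269,270,271,272,273,274,275): print(u,ray(p,u,75,.045))
"
```

```text
[[160, 91, 40], [159, 90, 40], [160, 91, 40], [160, 91, 41], [160, 91, 40], [161, 91, 40], [163, 93, 42], [127, 73, 32], [33, 24, 22], [26, 26, 28], [26, 24, 26], [28, 26, 25], [16, 11, 9], [85, 125, 151], [115, 168, 205], [114, 166, 202], [113, 165, 201], [113, 165, 201], [113, 165, 201], [113, 165, 200]]
[[31, 32, 33], [27, 28, 29], [23, 23, 25], [19, 21, 21], [15, 16, 16], [9, 11, 12], [2, 6, 8], [61, 34, 17], [131, 74, 33], [130, 74, 34], [128, 72, 33], [147, 82, 37]]
98 [0.6237 0.1361 0.045 ]
99 [0.6238 0.1352 0.045 ]
267 [ 0.628  -0.0134  0.045 ]
268 [ 0.6281 -0.0143  0.045 ]
269 [ 0.6281 -0.0152  0.045 ]
270 [ 0.6281 -0.0161  0.045 ]
271 [ 0.6281 -0.017   0.045 ]
272 [ 0.6282 -0.0179  0.045 ]
273 [ 0.6282 -0.0187  0.045 ]
274 [ 0.6282 -0.0196  0.045 ]
275 [ 0.6282 -0.0205  0.045 ]
```

View pics/c22.png

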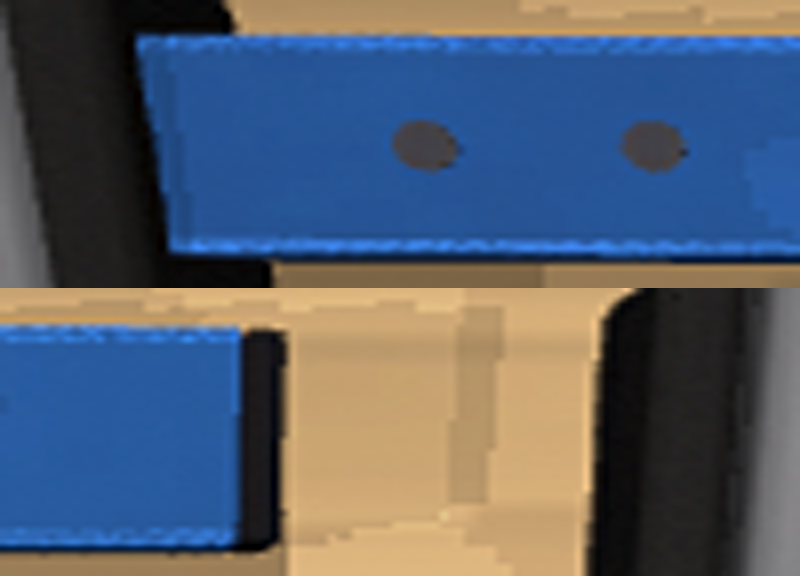

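```bash
python3 -c "
from h import *
print(job.finish_job())"
```

```text
the job is handed in; nothing more can be done
None
```

The blue leg with the protruding plug now lies flat between the clamp's jaws with its plug pressed home, and the job is handed in at about 23 s of robot time. I squeezed and let go the trigger five times. The head did not advance on the last two squeezes. I then pushed the release tab back and drew the moving jaw away.

**Last checks**
- **Plug:** in the wrist view about 4.8 mm of black shows at the tube's end, which matches the 5 mm head sitting flush.
- **Moving jaw:** the pad stands about 35 mm clear of the plug.
- **Leg:** it lies flat and in line with the jaws, with its open end at the fixed jaw's face.
- **Other things:** in the last scene picture the finished leg, tin, cup, tape and tray look undisturbed. I checked this by eye only, and the arm hid the sanding block, which I did not check.
- **Robot:** it was touching nothing when I handed in.

**What disagreed or failed**
- **First grasp:** it closed on air above the leg without touching it. The fingertips reach only about 10 mm below the TCP height, measured in the pictures, not past it by 25 mm as the text says. I corrected for this and the second grasp held at 30 mm.
- **Jaw axis:** the wrist view and the fixed cameras differed by about 4 mm. I placed the leg at a compromise between them, and the jaws are wide enough to allow it.
- **Networks:** in the last scene picture the plug point was reported on the cup. I ignored it because the wrist view showed the plug in place.

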